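# Swing in the strip-guide arm and lock it with its ball-lock pin

### The arm

A 6-joint arm with a two-finger parallel gripper is mounted at the origin on the work surface. World frame = base frame: x ahead of the robot, y to its left, z up, the work surface at z = 0. Lengths are in mm, angles in degrees, forces in N, time in s.
With the tool pointing down it reaches from about 350 to 850 mm from the base axis. Payload 8.1 kg.
Tool frame: the origin (TCP) lies between the finger pads; the fingertips stand ahead of it and the grasp point (between the pads) lies 2 mm behind it (nose_length is the z of the fingertips in the tool frame, in mm); z points along the fingers, y is the direction in which the jaws open and shut (so a half turn about z gives the same grasp; the last joint's range is limited). The gripper opens to 85 mm and grips with 20 to 120 N. Pads are 22 mm wide; open, the fingers measure 114 mm over their backs; the gripper's body (76 mm by 85 mm) begins 54 mm behind the grasp point. The pads swing forward as they close: fully open they stand 13 mm farther back than shut.
Start: joints at [60.481, 7.471, 85.268, -0, 87.261, -4.893], TCP at [249.993, 545.444, 248.292] pointing down, gripper open.
Joint ranges: [-169.43, 169.43], [-51.17, 129.36], [1.28, 143.12], [-76.62, 256.62], [0, 156.53], [-152.29, 152.29]. Speed limits (degrees/s): [136.94, 136.94, 159.86, 180, 180, 180].

### API

Orientations are given as [roll, pitch, yaw] about the fixed x, y, z axes, in that order (R = Rz(yaw) Ry(pitch) Rx(roll)).
In Python, from bench import * gives the robot as it stands.
- The arm moves only by the tool jog_arm, never from a script. Its argument "plan" is a list of rows, each a list of 3 entries, a list of its own where there are three numbers: the turn, a rotation vector about the tool's x, y, z in degrees, then the shift along the tool's x, y, z in m, then the gripper's target within -1 to 1 (fully open at 1, half-way at 0, shut at -1). A call has 1 to 12 rows; each row is the pose to reach, as a shift and turn from the pose commanded when the call began, along the tool's axes at that moment; what a row does not reach only later rows make up. A row lasts 1/8 s, in which the tool goes at most 62.5 mm and 10.7 degrees, less where a joint would pass 70% of its speed; a pose out of reach is approached as far as the arm can. A call with a gripper value outside its range is refused whole. The fingers move at their own pace and stop on an object; "force" is the grip in N (left out, the last holds). Time passes only in rows, so rows that repeat a pose let the fingers close. It gives the time, the measured TCP pose, the force and the opening at its end, in the units of the state.
- sense(): the state, without advancing time (a new reading comes with each control period).
- snapshot(name): name is "scene" or "top"; returns (picture, depth): 400x640x3 uint8, blue, green, red; 400x640 float32, mm along the optical axis (not along the pixel's ray), 0 where there is no reading.
- camera_info(name): a dict with "fov_y" (degrees; the focal length in pixels is half the picture's height over the tangent of half this angle, whatever the lens; pixels are square), "cx", "cy" (the principal point, pixels), "origin" and "orientation" of the camera in the world. Camera axes: x right, y down, z forward; pixel columns grow to the right and rows downward; lengths in mm; the calibration is good to about 2 mm. A picture is of the moment at which its call begins. camera_info takes no time and is no camera call.
- hand_in(): hands the job in, once; it reports no verdict.
The state is a dict: "time": time; "joint_pos": joint angles; "qd": joint speeds; "joint_efforts": joint torques, N m; "tool_pos": TCP position; "tcp_rot": TCP orientation; "ft_force": force on the tool from outside, world axes, zero at the start; "wrist_torque": the same for the moment, N m; "finger_gap": finger opening in mm.
Only numpy, scipy, OpenCV 4.12 (cv2) and the standard library are available. Lean on these libraries where they do the work, as an engineer would, in place of code of your own. Each camera call takes 0.05 s, during which the arm holds its last target.

### The job

Swing the white strip-guide arm in by its black knob, all the way to its stop, so that the hole in its steel end stands over the hole in the bracket. Then take the long ball-lock pin with the red button from the rack, stand its nose upright in the arm's hole, press its button right in and hold it in while you push the pin down through both holes until its head sits on the arm, and let go so that the button springs out and the balls lock. A light thumb is enough: press with less than 15 N, do not ram or force the pin, and leave the blue-button pin and the other things where they are.

Things in the scene. Friction and masses are not known exactly. Their poses are not given: they have to be found in the camera images.
- guide_arm (a joint): swing of the strip-guide arm about its upright pivot, rad: 0 = against the stop screw, holes in line (the stop is hard); grows as the arm swings out (clockwise from above), to 1.0. Stiff pivot: stays where it is left, needs 2 to 3 N at the knob to move.
- feeder: the fixed strip-feed unit: steel bed plate 170 x 300 mm, 15 mm thick; origin on the table. In its frame (z up) the arm's pivot axis is at (0, -120 mm), the bracket hole at (0, +75 mm); arm against its stop points along +y; swung out it leans to +x. The stop block (16 x 22 mm, top at z 72 mm) is at (-44, +25) mm.
- knob_grip (a point): black round knob on the arm, 24 mm diameter, grip point 98.5 mm above the table and 120 mm from the pivot axis; its top is 114.5 mm, the arm under it 72.5 mm above the table. Two guide rollers stand on the arm 70 mm nearer the pivot, lower than the knob.
- guide_hole (a point): centre of the upper mouth of the hole in the arm's steel end (44 x 50 mm, 16 mm thick, its top 76.5 mm above the table); hole 17 mm, 195 mm from the pivot axis, 75 mm beyond the knob. z up.
- bracket_hole (a point): centre of the upper mouth of the 17 mm hole in the fixed aluminium bracket's tab, 14 mm thick, its top 60 mm above the table; 0.5 mm under the arm. Free space below it, for the pin's end.
- pin_head (a point): middle of the head of the long ball-lock pin (0.14 kg): knurled aluminium head 28 mm diameter, 26 mm high (this point half-way), red button on its top. Site z points up along the pin. In the rack this point is 69.5 mm above the table, the head's underside 10.5 mm above the rack; seated in the fixture it is 13 mm above the arm's top.
- pin: the same pin; origin at its nose's end, 59.5 mm below pin_head. Steel shank 16 mm, 46.5 mm long; nose end 13.6 mm, widening to 16 over 4 mm. Four balls stand out to a 21.6 mm circle, 9 to 13.5 mm above the nose's end, and do not give when pushed: with the button out the nose enters the arm's hole only 9 mm, until the balls rest on the arm; so left, the pin stands there by itself.
- pin_button (a joint): travel of the red button into the head, m: 0 = out, balls out; 0.005 = fully in, balls within the shank. Spring 1.8 N at first, 3.9 N fully in; with the pin standing on its balls it takes about 6 N to draw them in. In the bore the button can come out only a little; below the bracket it springs out fully and the balls lock.
- button_top (a point): centre of the red button's top face, 13 mm diameter; 20 mm above pin_head when out, 15 mm when fully in (then still 2 mm proud of the head).
- rack: fixed grey block 135 x 56 x 46 mm, origin under its centre; two 23 mm blind holes 36 mm deep, 37.5 mm either side of its centre along its own x axis. Which pin stands in which hole varies.
- short_head (a point): middle of the head of the other pin, short, with a blue button: black head 27 mm diameter, 22 mm high. Leave it.
- tape_core: black plastic ring 72 mm diameter, 30 mm high, lying on the table; origin under its centre. Leave it.
- spanner: spanner 160 mm long lying on the table. Leave it.
- parts_tray: blue steel tray 110 x 80 x 30 mm on the table; origin under its centre. Leave it.

How it is judged:
By the outcome, as a careful person would: the job done as asked, in the order asked, and still so for the second after the job is handed in, with the robot touching nothing.
It also fails if it takes over 67 s, if anything falls off the work surface, if the arm or the gripper's body presses on something with over 40 N, if the wrist force passes 120 N, or if a joint passes its speed limit or range.

## Working session

There is one attempt and no reset: what is moved stays moved. The work goes in short steps, Python scripts to look and compute and a tool call to move; the robot and the scene stay as the last step left them, time stands still between calls to the robot, and variables do not carry over. Pictures are saved under pics/ and viewed, and the job is handed in when it is done.

Besides the shell and the picture viewer there is one more tool, called after ">>>" as name([rows], argument=value, ...), one row to a line, values as JSON. jog_arm: Moves the arm, as the interface text tells. Its arguments: {"type":"object","properties":{"plan":{"type":"array","items":{"type":"array"}},"force":{"type":"number"}},"required":["plan"]}

```bash
ls; mkdir -p pics; python3 - <<'E'
from bench import *
import cv2
s=sense();print(s)
for n in("scene","top"):
    print(camera_info(n))
    p,d=snapshot(n);cv2.imwrite(f"pics/{n}0.png",p)
    import numpy as np
    np.save(f"pics/{n}0d.npy",d)
E
```

```text
pics
{'time': 0.0, 'joint_pos': array([ 6.04816763e+01,  7.51658850e+00,  8.53296354e+01,  5.60429145e-04,
        8.72608556e+01, -4.89214338e+00]), 'qd': array([ 0.04671406, -0.02110393,  0.06517467, -0.0325306 ,  0.02774725,
       -0.00879842]), 'joint_efforts': array([-2.57792395e-03, -5.69395101e+01, -5.00553989e+01, -3.44798482e-04,
        1.48261007e-02,  4.82559017e-06]), 'tool_pos': array([249.72964658, 544.99016357, 247.22555004]), 'tcp_rot': array([-1.79893358e+02, -9.68946814e-03,  1.55373783e+02]), 'ft_force': array([ 0.77005555, -0.04528119,  0.23662829]), 'wrist_torque': array([0.00262348, 0.02547561, 0.02411628]), 'finger_gap': 85.58850719854739}
{'fov_y': 45.08219629115041, 'cx': 322.78294561483966, 'cy': 199.65277320724513, 'origin': array([1132.15772978,  122.92801737,  969.88268049]), 'orientation': array([-147.84915243,   -0.16893187,   93.43166053])}
{'fov_y': 44.28882440792822, 'cx': 315.1497298368072, 'cy': 197.908712505367, 'origin': array([ 386.27999844,   84.56730111, 1384.63607996]), 'orientation': array([-170.86044944,    0.3960721 ,  -88.93668531])}
```

View pics/scene0.png

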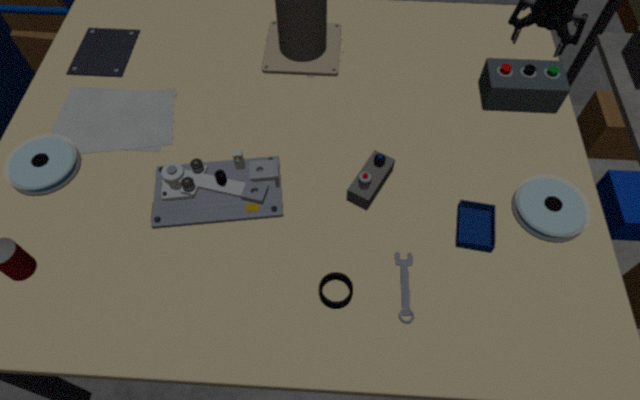

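View pics/top0.png

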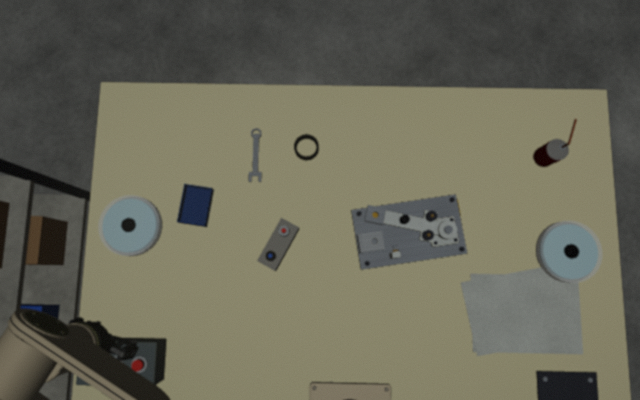

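The scene view shows the feeder at about (217,190), the rack at (370,180) with the red button at (365,176) and the blue at (379,159). In the top view the feeder is at (410,230), the red pin at (284,230) and the blue pin at (270,256). Next I'll zoom in and measure.

```bash
cat > h.py <<'E'
import numpy as np, cv2
from scipy.spatial.transform import Rotation as Ro
from bench import *
def cam(n):
    c=camera_info(n); f=200/np.tan(np.radians(c["fov_y"]/2))
    R=Ro.from_euler('xyz',c["orientation"],degrees=True).as_matrix()
    return f,c["cx"],c["cy"],np.array(c["origin"]),R
def ray(n,u,v):
    f,cx,cy,o,R=cam(n); d=R@np.array([(u-cx)/f,(v-cy)/f,1.]); return o,d
def onz(n,u,v,z):
    o,d=ray(n,u,v); return o+d*(z-o[2])/d[2]
def proj(n,p):
    f,cx,cy,o,R=cam(n); q=R.T@(np.array(p,float)-o); return np.array([cx+f*q[0]/q[2],cy+f*q[1]/q[2]])
def tri(a,b):
    (o1,d1),(o2,d2)=ray("scene",*a),ray("top",*b)
    A=np.array([d1,-d2]).T; t=np.linalg.lstsq(A,o2-o1,rcond=None)[0]
    p,q=o1+d1*t[0],o2+d2*t[1]; return (p+q)/2,np.linalg.norm(p-q)
def crop(im,x0,x1,y0,y1,k,fn):
    cv2.imwrite(fn,np.clip(cv2.resize(im[y0:y1,x0:x1],None,fx=k,fy=k,interpolation=cv2.INTER_CUBIC).astype(float)*1.5,0,255).astype(np.uint8))
E
python3 - <<'E'
from h import *
s=cv2.imread("pics/scene0.png");t=cv2.imread("pics/top0.png")
crop(s,145,295,145,235,5,"pics/s_f.png")
crop(t,345,475,185,275,6,"pics/t_f.png")
crop(s,335,405,140,215,7,"pics/s_r.png")
crop(t,250,310,210,280,7,"pics/t_r.png")
def cen(im,m,x0,x1,y0,y1):
    k=np.zeros(m.shape,np.uint8);k[y0:y1,x0:x1]=m[y0:y1,x0:x1]
    n,l,st,c=cv2.connectedComponentsWithStats(k)
    for i in range(1,n):
        if st[i,4]>5: print(st[i],c[i])
for nm,im,b in(("scene",s,(335,405,140,215)),("top",t,(250,310,210,280))):
    i=im.astype(int)
    print(nm,"red");cen(im,(i[...,2]-i[...,1]>35)&(i[...,2]-i[...,0]>20),*b)
    print("blue");cen(im,(i[...,0]-i[...,2]>20),*b)
E
```

```text
scene red
[363 173   5   5  22] [365.09090909 174.90909091]
blue
[377 154   6   6  28] [379.57142857 156.17857143]
top red
[281 228   5   5  17] [283.35294118 230.        ]
blue
[268 253   5   5  22] [269.90909091 255.09090909]
```

View pics/s_f.png

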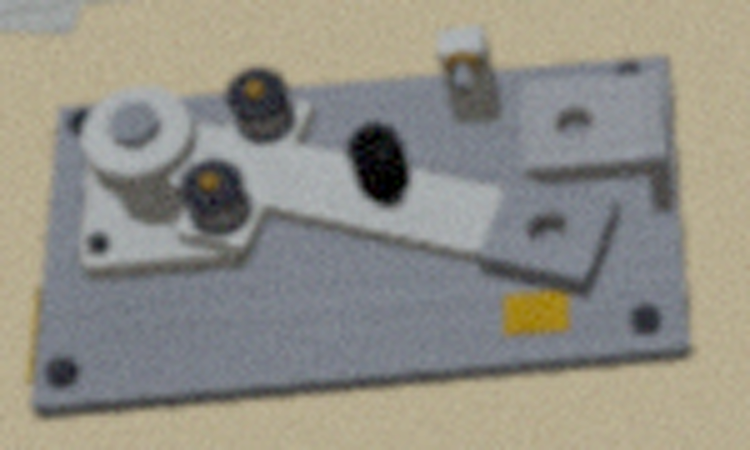

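View pics/t_f.png

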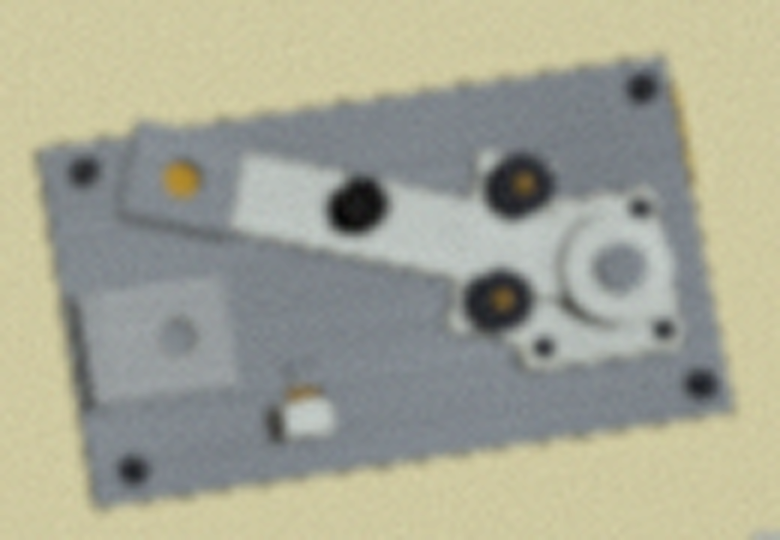

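View pics/s_r.png

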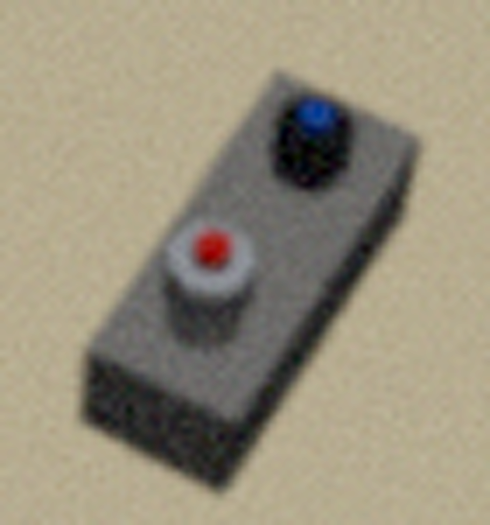

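View pics/t_r.png

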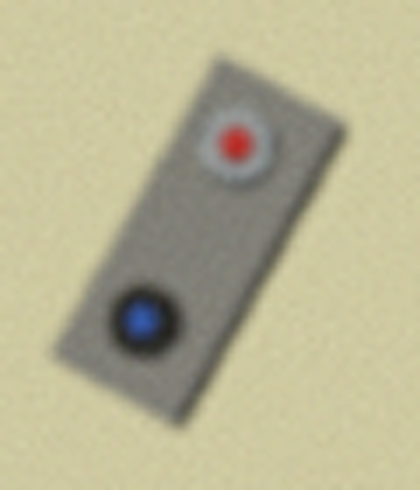

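```bash
python3 - <<'E'
from h import *
np.set_printoptions(precision=1,suppress=True)
px=lambda x0,y0,k,X,Y:(x0+(X+.5)/k-.5,y0+(Y+.5)/k-.5)
sf=lambda X,Y:px(145,145,5,X,Y); tf=lambda X,Y:px(345,185,6,X,Y)
sr=lambda X,Y:px(335,140,7,X,Y); tr=lambda X,Y:px(250,210,7,X,Y)
P={"red":(sr(213,248),tr(236,145),89.5),"knobtop":(sf(373,150),tf(357,205),114.5),
"ghole":(sf(547,224),tf(182,180),76.5),"bhole":(sf(574,120),tf(178,336),60),
"bedA":(sf(60,107),tf(735,410),15),"bedB":(sf(667,60),tf(96,507),15),"bedC":(sf(690,350),tf(38,150),15),"bedD":(sf(37,408),tf(663,58),15),
"rA":(sr(92,353),tr(220,57),46),"rB":(sr(277,72),tr(57,352),46),"rC":(sr(417,140),tr(180,425),46),"rD":(sr(237,422),tr(345,128),46)}
for n,(a,b,z) in P.items():
    print(n,"tri",*tri(a,b),"sc",onz("scene",*a,z)[:2],"top",onz("top",*b,z)[:2])
d=np.load("pics/top0d.npy");f,cx,cy,o,R=cam("top")
for n,(a,b,z) in P.items():
    u,v=b;D=np.median(d[int(v+.5)-1:int(v+.5)+2,int(u+.5)-1:int(u+.5)+2]);print(n,(o+R@np.array([(u-cx)/f,(v-cy)/f,1])*D))
E
```

```text
red tri [506.7 181.5  86.1] 2.4956850977044476 sc [509.  182.5] top [506.3 180. ]
knobtop tri [ 540.5 -136.2  107.7] 0.5656121791189367 sc [ 545.2 -134.5] top [ 539.7 -134.8]
ghole tri [554.  -62.7  76.3] 1.4500868761292902 sc [554.1 -62. ] top [554.1 -63.4]
bhole tri [485.5 -62.   60.4] 2.773297107233487 sc [485.2 -60.7] top [485.7 -63.5]
bedA tri [ 459.4 -324.2   12.8] 3.0393357279882642 sc [ 460.9 -321.5] top [ 459.6 -325.1]
bedB tri [409.9 -30.3   9.6] 1.861130356753127 sc [413.9 -28.5] top [409.9 -30.8]
bedC tri [575.6  -2.    9. ] 2.81031735987668 sc [579.    0.2] top [574.9  -3. ]
bedD tri [ 624.3 -295.9    8.9] 4.117207439185031 sc [ 627.4 -291.1] top [ 623.8 -296.3]
rA tri [542.1 166.6  79.2] 42.30497856742411 sc [522.7 146.4] top [544.8 190.4]
rB tri [428.5 224.3  82.7] 42.10496880372761 sc [402.4 206.6] top [429.  250.1]
rC tri [404.2 231.6  13.8] 54.328753570899956 sc [428.8 254.4] top [401.9 201.6]
rD tri [522.8 169.6   9.4] 54.555425852439775 sc [546.5 194.1] top [517.8 140.8]
red [506.4 180.   89.4]
knobtop [ 539.5 -134.6  115.4]
ghole [561.6 -70.1  17.9]
bhole [489.  -68.3  16.6]
bedA [ 460.3 -328.8    2.6]
bedB [410.2 -32.1  -0.6]
bedC [576.   -3.5   7.2]
bedD [ 623.4 -295.7   17.2]
rA [545.1 190.6  43.5]
rB [429.  250.4  43.5]
rC [402.3 204.8  10.3]
rD [520.5 142.   18.3]
```

```bash
cat >> h.py <<'E'
import json
def cmd(): 
    c=json.load(open("cmd.json")); return np.array(c["p"]),c["yaw"]
def to(p,yaw,save=False):
    """shift/turn (tool axes, m & deg) from commanded pose to world p (mm), yaw, tool down"""
    p0,y0=cmd(); R0=Ro.from_euler('xyz',[180,0,y0],degrees=True)
    R1=Ro.from_euler('xyz',[180,0,yaw],degrees=True)
    print("turn",(R0.inv()*R1).as_rotvec(degrees=True).round(2),"shift",(R0.inv().apply(np.array(p)-p0)/1000).round(5))
def done(turn_z,shift):
    p0,y0=cmd(); R0=Ro.from_euler('xyz',[180,0,y0],degrees=True)
    p=p0+R0.apply(np.array(shift)*1000); y=y0-turn_z
    json.dump({"p":list(p),"yaw":y},open("cmd.json","w"))
def st():
    s=sense(); p,y=cmd()
    print("t %.2f"%s["time"],"pos",s["tool_pos"].round(2),"rot",s["tcp_rot"].round(2),"cmd",p.round(2),round(y,2),"F",s["ft_force"].round(2),"M",s["wrist_torque"].round(2),"gap",round(s["finger_gap"],2))
    return s
E
python3 - <<'E'
from h import *
import bench
print([x for x in dir(bench) if not x.startswith('__')], getattr(bench,'nose_length',None))
json.dump({"p":[249.993,545.444,248.292],"yaw":155.374},open("cmd.json","w"))
to((539.5,-136,200),79)
px=lambda x0,y0,k,X,Y:(x0+(X+.5)/k-.5,y0+(Y+.5)/k-.5)
a=px(145,145,5,135,125);b=px(345,185,6,620,267);print("pivotcap",tri(a,b))
st()
E
```

```text
['PlanningError', 'camera_info', 'hand_in', 'nose_length', 'sense', 'snapshot'] 17.0
turn [ 0.   -0.   76.37] shift [-0.54713 -0.49883  0.04829]
pivotcap (array([ 517.53981092, -254.36733252,   84.38713681]), np.float64(2.4547894687754943))
t 0.10 pos [249.76 545.03 247.35] rot [-1.7990e+02 -1.0000e-02  1.5537e+02] cmd [249.99 545.44 248.29] 155.37 F [0.59 0.07 0.1 ] M [-0.07  0.03  0.01] gap 85.78
```

>>> jog_arm([
  [[0, 0, 76], [-0.5471, -0.4988, 0.0483], 1],
  [[0, 0, 76], [-0.5471, -0.4988, 0.0483], 1],
  [[0, 0, 76], [-0.5471, -0.4988, 0.0483], 1],
  [[0, 0, 76], [-0.5471, -0.4988, 0.0483], 1],
  [[0, 0, 76], [-0.5471, -0.4988, 0.0483], 1],
  [[0, 0, 76], [-0.5471, -0.4988, 0.0483], 1],
  [[0, 0, 76], [-0.5471, -0.4988, 0.0483], 1],
  [[0, 0, 76], [-0.5471, -0.4988, 0.0483], 1],
  [[0, 0, 76], [-0.5471, -0.4988, 0.0483], 1],
  [[0, 0, 76], [-0.5471, -0.4988, 0.0483], 1],
  [[0, 0, 76], [-0.5471, -0.4988, 0.0483], 1],
  [[0, 0, 76], [-0.5471, -0.4988, 0.0483], 1],
], force=25)

```text
time: 1.6
tool_pos: [539.7, -138.3, 199.4]
tcp_rot: [-180.0, -0.0, 79.3]
ft_force: [1.1, 0.5, 0.7]
finger_gap: 85.1
```

```bash
python3 - <<'E'
from h import *
done(76,[-0.5471,-0.4988,0.0483])
s,_=snapshot("scene");t,_=snapshot("top")
st()
crop(s,145,295,95,235,5,"pics/s1.png");crop(t,345,475,165,275,6,"pics/t1.png")
to((539.5,-136,98),79)
E
```

```text
t 1.70 pos [ 539.78 -140.62  198.47] rot [-1.7992e+02  7.0000e-02  7.9120e+01] cmd [ 539.49 -135.96  199.99] 79.37 F [-0.31  0.07 -1.02] M [0.08 0.07 0.01] gap 85.54
turn [ 0.   -0.    0.37] shift [-4.0000e-05  2.0000e-05  1.0199e-01]
```

View pics/s1.png

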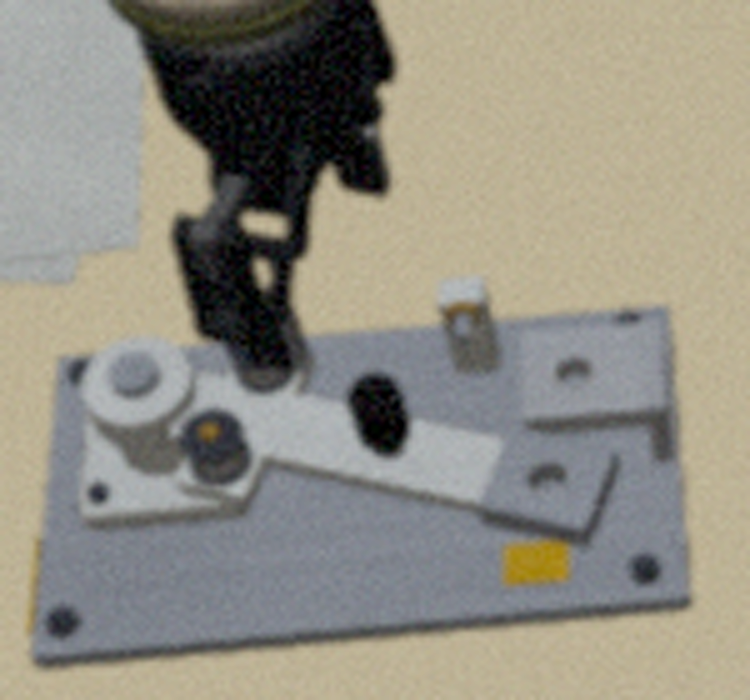

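View pics/t1.png

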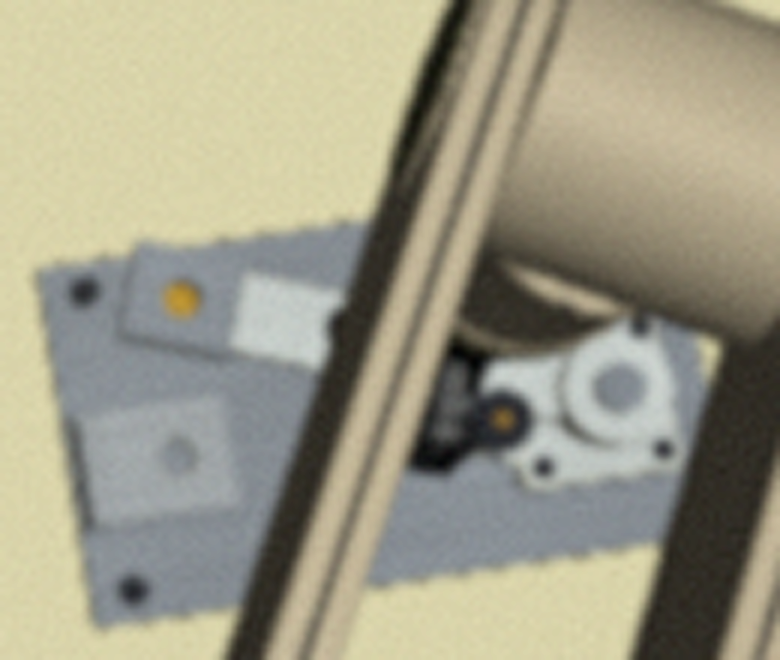

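```bash
python3 - <<'E'
from h import *
s=st()
R=Ro.from_euler('xyz',s["tcp_rot"],degrees=True)
for y in(-45,0,45):
    for z in (4,17):
        p=s["tool_pos"]+R.apply([0,y,z]); q=proj("scene",p); print(y,z,p.round(0),"crop",((q-[145,95])*5).round(0))
E
```

```text
t 1.70 pos [ 539.78 -140.62  198.47] rot [-1.7992e+02  7.0000e-02  7.9120e+01] cmd [ 539.49 -135.96  199.99] 79.37 F [-0.31  0.07 -1.02] M [0.08 0.07 0.01] gap 85.54
-45 4 [ 496. -132.  195.] crop [363. 190.]
-45 17 [ 496. -132.  182.] crop [369. 210.]
0 4 [ 540. -141.  194.] crop [323. 273.]
0 17 [ 540. -141.  181.] crop [329. 293.]
45 4 [ 584. -149.  194.] crop [281. 360.]
45 17 [ 584. -149.  181.] crop [288. 379.]
```

>>> jog_arm([
  [[0, 0, 0], [0, 0, 0.05], 1],
  [[0, 0, 0], [0, 0, 0.05], 1],
  [[0, 0, 0], [0, 0, 0.05], 1],
  [[0, 0, 0], [0, 0, 0.05], 1],
])

```text
time: 2.2
tool_pos: [540.7, -135.9, 152.4]
tcp_rot: [179.8, 0.0, 79.4]
ft_force: [0.0, -0.1, 0.8]
finger_gap: 85.6
```

>>> jog_arm([
  [[0, 0, 0], [0, 0, 0.025], 0.2],
  [[0, 0, 0], [0, 0, 0.05], 0],
  [[0, 0, 0], [0, 0, 0.052], -0.2],
  [[0, 0, 0], [0, 0, 0.052], -1],
  [[0, 0, 0], [0, 0, 0.052], -1],
  [[0, 0, 0], [0, 0, 0.052], -1],
  [[0, 0, 0], [0, 0, 0.052], -1],
], force=25)

```text
time: 3.08
tool_pos: [540.1, -135.9, 99.1]
tcp_rot: [179.9, -0.0, 79.4]
ft_force: [-1.5, 2.3, 3.5]
finger_gap: 23.3
```

```bash
python3 - <<'E'
from h import *
done(0,[0,0,.05]);done(0,[0,0,.052]);st()
E
```

```text
t 3.08 pos [ 540.06 -135.95   99.06] rot [ 1.7993e+02 -1.0000e-02  7.9380e+01] cmd [ 539.49 -135.96   97.99] 79.37 F [-1.53  2.28  3.54] M [0.48 0.28 0.01] gap 23.27
```

```bash
python3 - <<'E'
from h import *
P=np.array([517.2,-254.4])
p0,y0=cmd()
d=p0[:2]-P; r=np.linalg.norm(d); a0=np.degrees(np.arctan2(-d[0],d[1])); print(r,a0)
for da in (2,5,8,11,14,16,18,19,20,21,22):
    a=np.radians(a0+da); print(da,end=" ");to((P[0]-r*np.sin(a),P[1]+r*np.cos(a),p0[2]),y0+da)
E
```

```text
120.51686462349171 -10.656494975885883
2 turn [ 0.  0. -2.] shift [-7.00e-05 -4.21e-03 -0.00e+00]
5 turn [ 0.  0. -5.] shift [-0.00045 -0.0105  -0.     ]
8 turn [ 0.  0. -8.] shift [-0.00116 -0.01677 -0.     ]
11 turn [ -0.   0. -11.] shift [-0.0022 -0.023  -0.    ]
14 turn [  0.   0. -14.] shift [-0.00356 -0.02916 -0.     ]
16 turn [  0.   0. -16.] shift [-0.00465 -0.03322 -0.     ]
18 turn [  0.   0. -18.] shift [-0.00588 -0.03724 -0.     ]
19 turn [ -0.   0. -19.] shift [-0.00655 -0.03924 -0.     ]
20 turn [  0.   0. -20.] shift [-0.00725 -0.04122 -0.     ]
21 turn [  0.   0. -21.] shift [-0.00798 -0.04319 -0.     ]
22 turn [  0.   0. -22.] shift [-0.00875 -0.04515 -0.     ]
```

>>> jog_arm([
  [[0, 0, -2], [-0.0001, -0.0042, 0], -1],
  [[0, 0, -5], [-0.0004, -0.0105, 0], -1],
  [[0, 0, -8], [-0.0012, -0.0168, 0], -1],
  [[0, 0, -11], [-0.0022, -0.023, 0], -1],
  [[0, 0, -14], [-0.0036, -0.0292, 0], -1],
  [[0, 0, -16], [-0.0047, -0.0332, 0], -1],
  [[0, 0, -18], [-0.0059, -0.0372, 0], -1],
  [[0, 0, -18], [-0.0059, -0.0372, 0], -1],
  [[0, 0, -18], [-0.0059, -0.0372, 0], -1],
])

```text
time: 4.2
tool_pos: [502.3, -134.9, 99.0]
tcp_rot: [179.9, 0.0, 97.5]
ft_force: [-1.6, 3.8, 6.9]
finger_gap: 22.7
```

```bash
python3 - <<'E'
from h import *
done(-18,[-0.0059,-0.0372,0]);st()
P=np.array([517.2,-254.4])
p0,y0=cmd()
d=p0[:2]-P; r=np.linalg.norm(d); a0=np.degrees(np.arctan2(-d[0],d[1])); print(r,a0)
for da in (.5,1,1.5,2,2.5,3,3.5,4):
    a=np.radians(a0+da); print(da,end=" ");to((P[0]-r*np.sin(a),P[1]+r*np.cos(a),p0[2]),y0+da)
E
```

```text
t 4.20 pos [ 502.28 -134.92   99.04] rot [1.7992e+02 3.0000e-02 9.7460e+01] cmd [ 501.84 -134.9    97.99] 97.37 F [-1.6   3.76  6.87] M [0.53 0.17 0.23] gap 22.72
120.48275217730529 7.3263233017064815
0.5 turn [ 0.   0.  -0.5] shift [-0.      -0.00105 -0.     ]
1 turn [ 0.  0. -1.] shift [-2.0e-05 -2.1e-03 -0.0e+00]
1.5 turn [ 0.   0.  -1.5] shift [-4.00e-05 -3.15e-03 -0.00e+00]
2 turn [ 0.  0. -2.] shift [-7.0e-05 -4.2e-03 -0.0e+00]
2.5 turn [ 0.   0.  -2.5] shift [-0.00011 -0.00526 -0.     ]
3 turn [ 0.  0. -3.] shift [-0.00016 -0.00631 -0.     ]
3.5 turn [-0.   0.  -3.5] shift [-0.00022 -0.00736 -0.     ]
4 turn [ 0.  0. -4.] shift [-0.00029 -0.0084  -0.     ]
```

>>> jog_arm([
  [[0, 0, -0.5], [0, -0.001, 0], -1],
  [[0, 0, -1], [0, -0.0021, 0], -1],
  [[0, 0, -1.5], [0, -0.0032, 0], -1],
  [[0, 0, -2], [-0.0001, -0.0042, 0], -1],
  [[0, 0, -2], [-0.0001, -0.0042, 0], -1],
])

```text
time: 4.82
tool_pos: [498.6, -135.5, 99.1]
tcp_rot: [179.9, 0.0, 99.5]
ft_force: [2.3, 5.5, 5.9]
finger_gap: 23.1
```

```bash
python3 - <<'E'
from h import *
done(-2,[-0.0001,-0.0042,0]);st()
E
```

```text
t 4.83 pos [ 498.55 -135.5    99.06] rot [1.7987e+02 3.0000e-02 9.9450e+01] cmd [ 497.68 -135.54   97.99] 99.37 F [2.29 5.47 5.91] M [ 0.69 -0.22  0.11] gap 23.13
```

>>> jog_arm([
  [[0, 0, -0.5], [0, -0.001, 0], -1],
  [[0, 0, -0.5], [0, -0.001, 0], -1],
  [[0, 0, -0.5], [0, -0.001, 0], -1],
])

```text
time: 5.2
tool_pos: [498.3, -135.5, 99.1]
tcp_rot: [179.8, 0.0, 99.9]
ft_force: [6.3, 5.1, 2.1]
finger_gap: 23.2
```

```bash
python3 - <<'E'
from h import *
done(-.5,[0,-0.001,0]);st()
E
```

```text
t 5.20 pos [ 498.34 -135.54   99.06] rot [1.7978e+02 4.0000e-02 9.9930e+01] cmd [ 496.7  -135.7    97.99] 99.87 F [6.33 5.11 2.05] M [ 0.77 -0.86 -0.05] gap 23.18
```

>>> jog_arm([
  [[0, 0, 0], [0, -0.001, 0], -1],
  [[0, 0, 0], [0, -0.001, 0], -1],
  [[0, 0, 0], [0, -0.001, 0], -1],
])

```text
time: 5.58
tool_pos: [498.3, -135.6, 99.1]
tcp_rot: [179.7, 0.1, 99.9]
ft_force: [13.6, 5.4, -1.4]
finger_gap: 23.4
```

```bash
python3 - <<'E'
from h import *
done(0,[0,-0.001,0]);st()
E
```

```text
t 5.58 pos [ 498.29 -135.55   99.11] rot [1.7965e+02 6.0000e-02 9.9930e+01] cmd [ 495.71 -135.87   97.99] 99.87 F [13.57  5.4  -1.39] M [ 0.8  -1.74 -0.12] gap 23.39
```

>>> jog_arm([
  [[0, 0, 0], [0, 0.001, 0], -1],
  [[0, 0, 0], [0, 0.0019, 0], -1],
  [[0, 0, 0], [0, 0.0019, 0], -1],
  [[0, 0, 0], [0, 0.0019, 0], -1],
])

```text
time: 6.08
tool_pos: [498.4, -135.5, 99.0]
tcp_rot: [179.9, 0.0, 99.9]
ft_force: [1.9, 4.3, 6.3]
finger_gap: 23.3
```

```bash
python3 - <<'E'
from h import *
done(0,[0,0.0019,0]);st()
E
```

```text
t 6.08 pos [ 498.39 -135.5    99.02] rot [1.7989e+02 3.0000e-02 9.9930e+01] cmd [ 497.58 -135.55   97.99] 99.87 F [1.94 4.32 6.3 ] M [ 0.68 -0.09 -0.1 ] gap 23.26
```

>>> jog_arm([
  [[0, 0, 0], [0, 0, 0], 0.1],
  [[0, 0, 0], [0, 0, 0], 0.1],
  [[0, 0, 0], [0, 0, 0], 0.1],
])

```text
time: 6.45
tool_pos: [497.2, -135.7, 97.6]
tcp_rot: [-180.0, -0.0, 99.9]
ft_force: [0.0, 0.5, 0.0]
finger_gap: 47.2
```

```bash
python3 - <<'E'
from h import *
s=st();print(s["joint_pos"].round(1))
E
```

```text
t 6.45 pos [ 497.21 -135.68   97.64] rot [-179.96   -0.     99.88] cmd [ 497.58 -135.55   97.99] 99.87 F [0.02 0.45 0.02] M [-0.05  0.01 -0.01] gap 47.15
[-21.    1.8 107.6  -0.   70.7 -30.8]
```

>>> jog_arm([
  [[0, 0, 90], [0, 0.0011, 0], 0.1],
  [[0, 0, 90], [0, 0.0011, 0], 0.1],
  [[0, 0, 90], [0, 0.0011, 0], 0.1],
  [[0, 0, 90], [0, 0.0011, 0], 0.1],
  [[0, 0, 90], [0, 0.0011, 0], 0.1],
  [[0, 0, 90], [0, 0.0011, 0], 0.1],
  [[0, 0, 90], [0, 0.0011, 0], 0.1],
  [[0, 0, 90], [0, 0.0011, 0], 0.1],
  [[0, 0, 90], [0, 0.0011, 0], 0.1],
  [[0, 0, 90], [0, 0.0011, 0], 0.1],
])

```text
time: 7.7
tool_pos: [498.5, -135.4, 97.8]
tcp_rot: [-180.0, 0.0, 9.9]
ft_force: [-0.5, -0.5, -0.5]
finger_gap: 47.1
```

>>> jog_arm([
  [[0, 0, 0], [0, 0, 0], -1],
  [[0, 0, 0], [0, 0, 0], -1],
  [[0, 0, 0], [0, 0, 0], -1],
  [[0, 0, 0], [0, 0, 0], -1],
  [[0, 0, 0], [0, 0, 0], -1],
], force=20)

```text
time: 8.32
tool_pos: [498.3, -133.1, 98.2]
tcp_rot: [-179.8, 0.0, 10.0]
ft_force: [-3.2, 11.6, 6.9]
finger_gap: 23.3
```

```bash
python3 - <<'E'
from h import *
done(90,[0,.0011,0])
s=st();print(s["joint_pos"].round(1))
E
```

```text
t 8.32 pos [ 498.33 -133.07   98.16] rot [-1.7977e+02  3.0000e-02  9.9900e+00] cmd [ 498.67 -135.36   97.99] 9.87 F [-3.17 11.63  6.88] M [ 1.9   0.57 -0.04] gap 23.32
[-20.8   1.9 107.4   0.2  70.8  59.2]
```

>>> jog_arm([
  [[0, 0, 0], [0, -0.0012, 0], -1],
  [[0, 0, 0], [0, -0.0024, 0], -1],
  [[0, 0, 0], [0, -0.0024, 0], -1],
  [[0, 0, 0], [0, -0.0024, 0], -1],
])

```text
time: 8.82
tool_pos: [498.3, -133.0, 98.2]
tcp_rot: [-180.0, -0.0, 9.9]
ft_force: [-1.5, 2.0, 4.6]
finger_gap: 23.5
```

```bash
python3 - <<'E'
from h import *
done(0,[0,-.0024,0])
s=st()
E
```

```text
t 8.82 pos [ 498.33 -132.98   98.16] rot [-1.7999e+02 -1.0000e-02  9.8900e+00] cmd [ 498.26 -132.99   97.99] 9.87 F [-1.49  1.97  4.6 ] M [0.55 0.3  0.09] gap 23.49
```

```bash
python3 - <<'E'
from h import *
to((498.3,-133,200),9.87)
to((507,182.5,160),62.7)
E
```

```text
turn [ 0. -0.  0.] shift [ 4.0000e-05  1.0000e-05 -1.0201e-01]
turn [  0.     0.   -52.83] shift [ 0.06272 -0.30932 -0.06201]
```

>>> jog_arm([
  [[0, 0, 0], [0, 0, 0], 0.3],
  [[0, 0, 0], [0, 0, 0], 0.3],
  [[0, 0, 0], [0, 0, -0.06], 0.3],
  [[0, 0, 0], [0, 0, -0.1], 0.3],
])

```text
time: 9.32
tool_pos: [498.6, -133.3, 200.0]
tcp_rot: [180.0, -0.1, 9.9]
ft_force: [-0.5, 0.1, -0.0]
finger_gap: 55.4
```

>>> jog_arm([
  [[0, 0, -9], [0.0105, -0.0515, 0], 0.3],
  [[0, 0, -18], [0.021, -0.103, 0], 0.3],
  [[0, 0, -27], [0.0315, -0.1545, 0], 0.3],
  [[0, 0, -36], [0.042, -0.206, 0], 0.3],
  [[0, 0, -45], [0.0525, -0.26, 0.01], 0.3],
  [[0, 0, -52.8], [0.0605, -0.3, 0.03], 0.3],
  [[0, 0, -52.8], [0.0627, -0.3093, 0.038], 0.3],
  [[0, 0, -52.8], [0.0627, -0.3093, 0.038], 0.3],
  [[0, 0, -52.8], [0.0627, -0.3093, 0.038], 0.3],
])

```text
time: 10.45
tool_pos: [507.5, 181.4, 160.5]
tcp_rot: [180.0, -0.0, 62.6]
ft_force: [-0.1, -0.1, 0.2]
finger_gap: 55.3
```

```bash
python3 - <<'E'
from h import *
done(0,[0,0,-.1]);done(-52.8,[0.0627,-0.3093,0.038])
s,_=snapshot("scene");t,_=snapshot("top")
cv2.imwrite("pics/s2full.png",s);cv2.imwrite("pics/t2full.png",t)
q=st();print(q["joint_pos"].round(1))
crop(s,145,295,145,235,5,"pics/s2.png");crop(t,345,475,185,275,6,"pics/t2.png");crop(s,320,420,100,220,5,"pics/s2r.png")
to((507,182.5,70),62.7)
E
```

```text
t 10.55 pos [507.69 181.39 160.83] rot [ 1.7993e+02 -4.0000e-02  6.2550e+01] cmd [506.99 182.48 159.99] 62.67 F [-0.01  0.47 -0.29] M [-0.03 -0.03  0.06] gap 55.49
[ 14.2   1.4 101.   -0.   77.6  41.7]
turn [ 0.    0.   -0.03] shift [ 3.000e-05 -0.000e+00  8.999e-02]
```

View pics/s2.png

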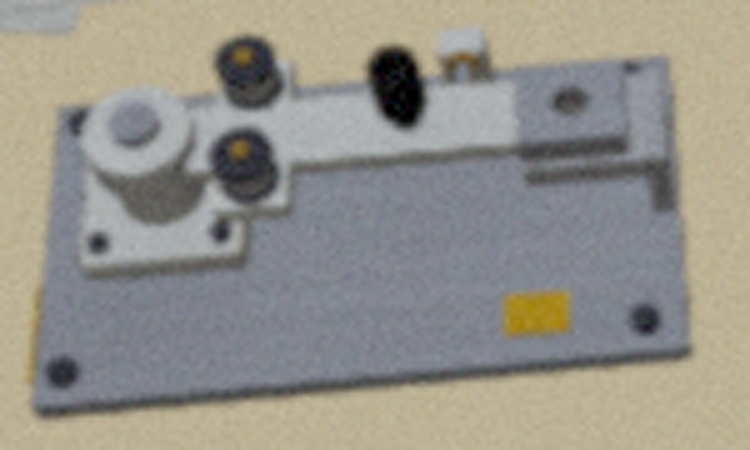

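View pics/t2.png

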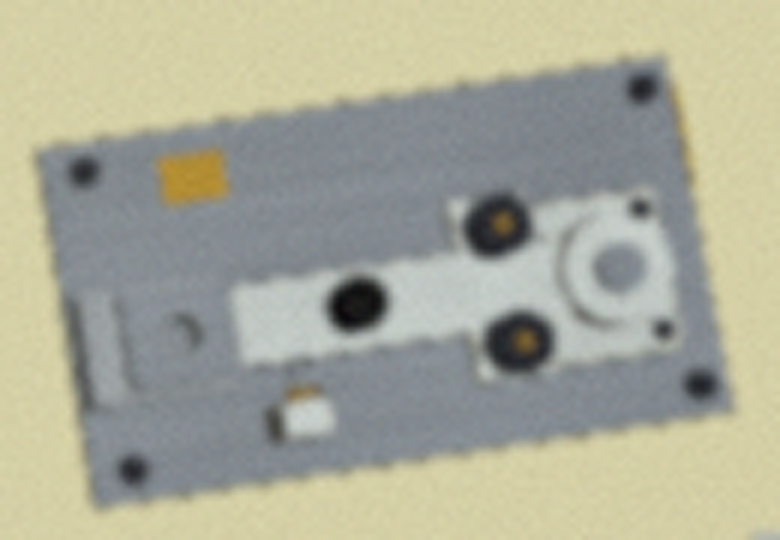

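View pics/s2r.png

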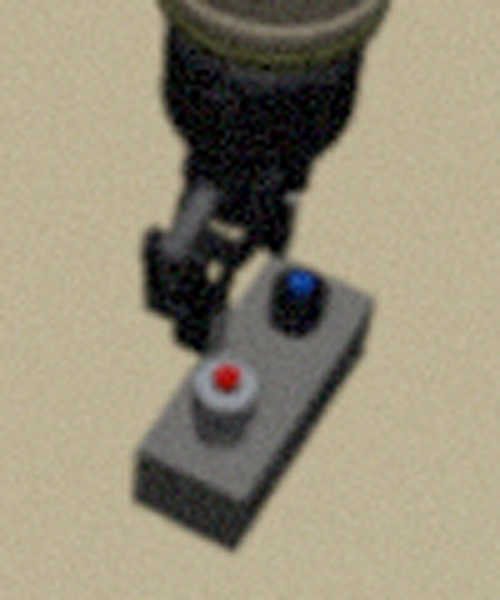

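The arm is at its stop: in the scene crop the arm hole sits over the bracket at (570,100). The rack and both pins are untouched. I'll go down to the red pin.

>>> jog_arm([
  [[0, 0, 0], [0, 0, 0.03], 0.3],
  [[0, 0, 0], [0, 0, 0.06], 0.3],
  [[0, 0, 0], [0, 0, 0.08], 0.3],
  [[0, 0, 0], [0, 0, 0.09], 0.3],
  [[0, 0, 0], [0, 0, 0.09], 0.3],
], force=20)

```text
time: 11.18
tool_pos: [507.0, 181.9, 69.9]
tcp_rot: [-180.0, 0.0, 62.6]
ft_force: [0.7, -0.5, -0.1]
finger_gap: 55.5
```

>>> jog_arm([
  [[0, 0, 0], [0, 0, 0], -1],
  [[0, 0, 0], [0, 0, 0], -1],
  [[0, 0, 0], [0, 0, 0], -1],
  [[0, 0, 0], [0, 0, 0], -1],
  [[0, 0, 0], [0, 0, 0], -1],
], force=20)

```text
time: 11.8
tool_pos: [507.9, 182.8, 71.3]
tcp_rot: [179.9, -0.1, 62.7]
ft_force: [-0.9, 0.3, 5.9]
finger_gap: 27.4
```

```bash
python3 - <<'E'
from h import *
done(0,[0,0,.09]);st()
E
```

```text
t 11.80 pos [507.86 182.83  71.27] rot [ 1.7991e+02 -8.0000e-02  6.2680e+01] cmd [506.99 182.48  69.99] 62.67 F [-0.88  0.33  5.88] M [-0.03  0.27  0.02] gap 27.4
```

>>> jog_arm([
  [[0, 0, 0], [0, 0, 0], 0.3],
  [[0, 0, 0], [0, 0, 0], 0.3],
  [[0, 0, -10], [0, 0, 0], 0.3],
  [[0, 0, -20], [0, 0, 0], 0.3],
  [[0, 0, -30], [0, 0, 0], 0.3],
  [[0, 0, -40], [0, 0, 0], 0.3],
  [[0, 0, -50], [0, 0, 0], 0.3],
  [[0, 0, -60], [0, 0, 0], 0.3],
  [[0, 0, -70], [0, 0, 0], 0.3],
  [[0, 0, -80], [0, 0, 0], 0.3],
  [[0, 0, -90], [0, 0, 0], 0.3],
  [[0, 0, -90], [0, 0, 0], 0.3],
])

```text
time: 13.3
tool_pos: [506.8, 182.4, 69.7]
tcp_rot: [-180.0, -0.0, 152.6]
ft_force: [-0.5, -0.1, 0.1]
finger_gap: 55.5
```

```bash
python3 - <<'E'
from h import *
done(-90,[0,0,0]);st()
E
```

```text
t 13.30 pos [506.8  182.43  69.74] rot [-1.7998e+02 -2.0000e-02  1.5262e+02] cmd [506.99 182.48  69.99] 152.67 F [-0.47 -0.11  0.1 ] M [-0.01  0.01  0.01] gap 55.52
```

>>> jog_arm([
  [[0, 0, 0], [0, 0, 0], -1],
  [[0, 0, 0], [0, 0, 0], -1],
  [[0, 0, 0], [0, 0, 0], -1],
  [[0, 0, 0], [0, 0, 0], -1],
  [[0, 0, 0], [0, 0, 0], -1],
], force=20)

```text
time: 13.92
tool_pos: [507.0, 182.5, 70.0]
tcp_rot: [180.0, 0.0, 152.7]
ft_force: [0.8, 0.2, -1.5]
finger_gap: 27.7
```

```bash
python3 - <<'E'
from h import *
st()
E
```

```text
t 13.93 pos [507.03 182.53  70.01] rot [179.99   0.   152.66] cmd [506.99 182.48  69.99] 152.67 F [ 0.83  0.22 -1.48] M [ 0.18 -0.12  0.  ] gap 27.73
```

>>> jog_arm([
  [[0, 0, 0], [0, 0, 0], -1],
  [[0, 0, 0], [0, 0, -0.02], -1],
  [[0, 0, 0], [0, 0, -0.05], -1],
  [[0, 0, 0], [0, 0, -0.08], -1],
  [[0, 0, 0], [0, 0, -0.11], -1],
  [[0, 0, 0], [0, 0, -0.11], -1],
], force=40)

```text
time: 14.68
tool_pos: [508.7, 182.8, 182.7]
tcp_rot: [179.8, 0.2, 152.7]
ft_force: [0.9, -0.5, -2.0]
finger_gap: 27.1
```

```bash
python3 - <<'E'
from h import *
done(0,[0,0,-.11]);st()
to((486.0,-58.4,180),99.5)
s,_=snapshot("scene");crop(s,320,420,80,200,6,"pics/s3.png")
E
```

```text
t 14.68 pos [508.66 182.8  182.69] rot [179.82   0.22 152.67] cmd [506.99 182.48 179.99] 152.67 F [ 0.85 -0.52 -2.04] M [-0.01 -0.01  0.02] gap 27.06
turn [ 0.   -0.   53.17] shift [-9.1930e-02 -2.2363e-01 -1.0000e-05]
```

View pics/s3.png

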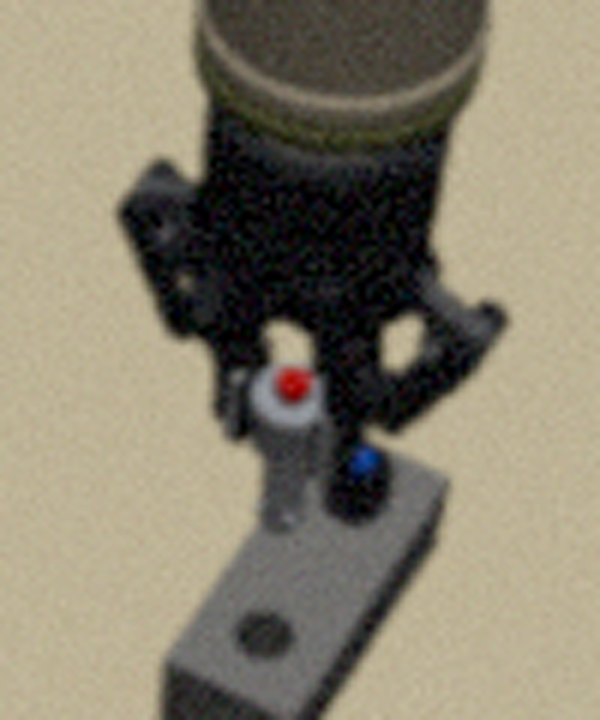

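The pin is lifted clear of the rack and hangs upright: red button at crop (292,383), nose at (285,520). Next is the move above the hole.

>>> jog_arm([
  [[0, 0, 7], [-0.012, -0.028, 0], -1],
  [[0, 0, 14], [-0.025, -0.06, 0], -1],
  [[0, 0, 21], [-0.038, -0.092, 0], -1],
  [[0, 0, 29], [-0.051, -0.124, 0], -1],
  [[0, 0, 37], [-0.064, -0.156, 0], -1],
  [[0, 0, 45], [-0.077, -0.188, 0], -1],
  [[0, 0, 50], [-0.087, -0.212, 0], -1],
  [[0, 0, 53.2], [-0.0919, -0.2236, 0], -1],
  [[0, 0, 53.2], [-0.0919, -0.2236, 0], -1],
  [[0, 0, 53.2], [-0.0919, -0.2236, 0], -1],
  [[0, 0, 53.2], [-0.0919, -0.2236, 0], -1],
])

```text
time: 16.1
tool_pos: [486.0, -57.5, 179.9]
tcp_rot: [-180.0, -0.0, 99.6]
ft_force: [-0.2, -0.2, -0.8]
finger_gap: 26.7
```

```bash
python3 - <<'E'
from h import *
done(53.2,[-.0919,-.2236,0]);st()
E
```

```text
t 16.10 pos [486.04 -57.5  179.86] rot [-1.7999e+02 -1.0000e-02  9.9580e+01] cmd [485.99 -58.36 179.99] 99.47 F [-0.19 -0.15 -0.77] M [-0.04  0.01  0.06] gap 26.66
```

>>> jog_arm([
  [[0, 0, 0], [0, 0, 0.015], -1],
  [[0, 0, 0], [0, 0, 0.03], -1],
  [[0, 0, 0], [0, 0, 0.0335], -1],
  [[0, 0, 0], [0, 0, 0.0335], -1],
  [[0, 0, 0], [0, 0, 0.0335], -1],
  [[0, 0, 0], [0, 0, 0.0335], -1],
])

```text
time: 16.85
tool_pos: [486.4, -58.5, 147.1]
tcp_rot: [179.9, 0.0, 99.5]
ft_force: [-0.3, -0.8, -1.8]
finger_gap: 26.8
```

```bash
python3 - <<'E'
from h import *
done(0,[0,0,.0335])
s,_=snapshot("scene");t,_=snapshot("top")
st()
crop(s,210,310,90,200,6,"pics/s4.png");crop(t,345,475,185,275,6,"pics/t4.png")
E
```

```text
t 16.95 pos [486.27 -58.46 146.94] rot [1.7996e+02 2.0000e-02 9.9470e+01] cmd [485.99 -58.36 146.49] 99.47 F [ 0.29 -0.01 -1.76] M [-0.02  0.05 -0.02] gap 26.96
```

View pics/s4.png

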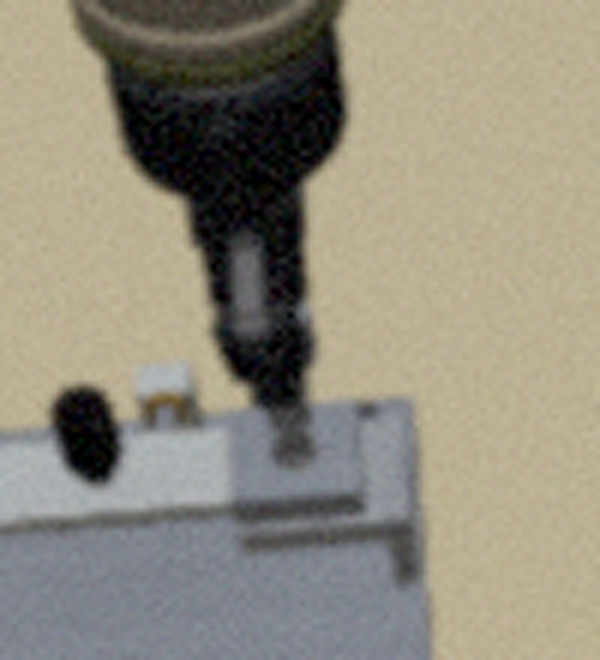

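View pics/t4.png

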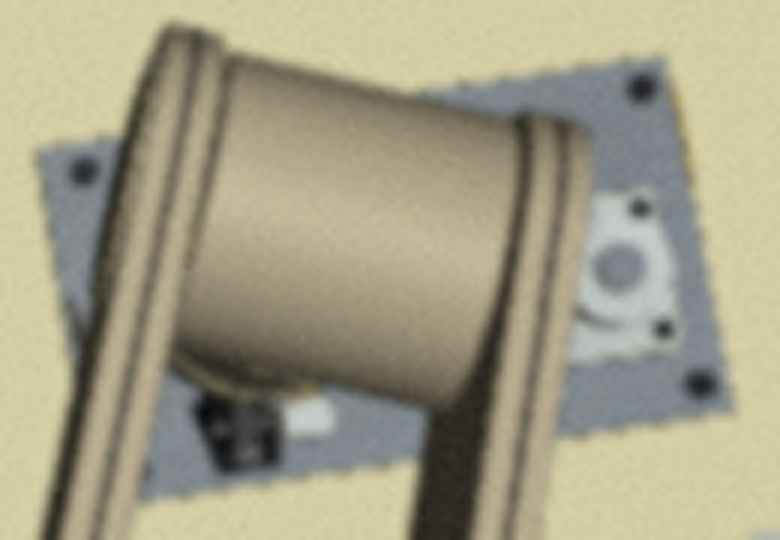

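>>> jog_arm([
  [[0, 0, 0], [0, -0.0003, 0.004], -1],
  [[0, 0, 0], [0, -0.0003, 0.008], -1],
  [[0, 0, 0], [0, -0.0003, 0.01], -1],
  [[0, 0, 0], [0, -0.0003, 0.012], -1],
  [[0, 0, 0], [0, -0.0003, 0.012], -1],
])

```text
time: 17.58
tool_pos: [485.5, -58.5, 134.3]
tcp_rot: [-180.0, -0.0, 99.5]
ft_force: [-0.5, -1.0, -1.6]
finger_gap: 27.3
```

```bash
python3 - <<'E'
from h import *
done(0,[0,-.0003,.012])
st()
E
```

```text
t 17.57 pos [485.52 -58.46 134.28] rot [-179.97   -0.     99.48] cmd [485.69 -58.41 134.49] 99.47 F [-0.48 -1.02 -1.59] M [-0.14  0.1   0.01] gap 27.31
```

>>> jog_arm([
  [[0, 0, 0], [0, 0, 0.001], -1],
  [[0, 0, 0], [0, 0, 0.002], -1],
  [[0, 0, 0], [0, 0, 0.003], -1],
  [[0, 0, 0], [0, 0, 0.003], -1],
])

```text
time: 18.08
tool_pos: [485.7, -58.5, 131.4]
tcp_rot: [-180.0, 0.0, 99.5]
ft_force: [-0.2, -1.5, -0.8]
finger_gap: 27.2
```

```bash
python3 - <<'E'
from h import *
done(0,[0,0,.003])
st()
E
```

```text
t 18.07 pos [485.68 -58.5  131.38] rot [-1.800e+02  1.000e-02  9.947e+01] cmd [485.69 -58.41 131.49] 99.47 F [-0.18 -1.49 -0.83] M [-0.29  0.05 -0.01] gap 27.16
```

>>> jog_arm([
  [[0, 0, 0], [-0.0003, 0, 0.001], -1],
  [[0, 0, 0], [-0.0003, 0, 0.002], -1],
  [[0, 0, 0], [-0.0003, 0, 0.003], -1],
  [[0, 0, 0], [-0.0003, 0, 0.003], -1],
])

```text
time: 18.58
tool_pos: [485.7, -58.7, 128.3]
tcp_rot: [-180.0, -0.0, 99.5]
ft_force: [-0.2, -0.7, -2.2]
finger_gap: 27.1
```

```bash
python3 - <<'E'
from h import *
done(0,[-.0003,0,.003])
st()
E
```

```text
t 18.57 pos [485.67 -58.67 128.3 ] rot [-1.7999e+02 -1.0000e-02  9.9470e+01] cmd [485.74 -58.7  128.49] 99.47 F [-0.22 -0.7  -2.24] M [-0.28  0.05 -0.04] gap 27.06
```

>>> jog_arm([
  [[0, 0, 0], [-0.0001, 0, 0.0005], -1],
  [[0, 0, 0], [-0.0001, 0, 0.001], -1],
  [[0, 0, 0], [-0.0001, 0, 0.001], -1],
])

```text
time: 18.95
tool_pos: [485.8, -58.8, 127.6]
tcp_rot: [180.0, 0.0, 99.5]
ft_force: [-1.6, -1.0, 0.1]
finger_gap: 26.7
```

```bash
python3 - <<'E'
from h import *
done(0,[-.0001,0,.001])
st()
E
```

```text
t 18.95 pos [485.8  -58.8  127.59] rot [180.     0.    99.48] cmd [485.76 -58.8  127.49] 99.47 F [-1.62 -1.02  0.09] M [-0.18  0.24  0.04] gap 26.73
```

>>> jog_arm([
  [[0, 0, 0], [0, 0, 0.0005], -1],
  [[0, 0, 0], [0, 0, 0.0005], -1],
])

```text
time: 19.2
tool_pos: [486.1, -58.8, 127.4]
tcp_rot: [180.0, 0.0, 99.5]
ft_force: [-0.8, -0.1, 4.2]
finger_gap: 26.7
```

```bash
python3 - <<'E'
from h import *
done(0,[0,0,.0005])
st()
E
```

```text
t 19.20 pos [486.09 -58.83 127.42] rot [1.7996e+02 1.0000e-02 9.9470e+01] cmd [485.76 -58.8  126.99] 99.47 F [-0.85 -0.13  4.2 ] M [-0.08  0.27  0.02] gap 26.74
```

Contact is firm and the balls are resting on the arm. I'll release, rise and look.

>>> jog_arm([
  [[0, 0, 0], [0, 0, 0], -0.1],
  [[0, 0, 0], [0, 0, 0], 0.2],
  [[0, 0, 0], [0, 0, 0], 0.2],
  [[0, 0, 0], [0, 0, -0.01], 0.2],
  [[0, 0, 0], [0, 0, -0.035], 0.2],
  [[0, 0, 0], [0, 0, -0.06], 0.2],
  [[0, 0, 0], [0, 0, -0.06], 0.2],
])

```text
time: 20.08
tool_pos: [487.5, -59.2, 190.1]
tcp_rot: [179.7, 0.1, 99.5]
ft_force: [0.1, 0.3, -0.5]
finger_gap: 51.2
```

```bash
python3 - <<'E'
from h import *
done(0,[0,0,-.06])
s,_=snapshot("scene")
st()
crop(s,210,310,90,200,6,"pics/s5.png")
E
```

```text
t 20.12 pos [486.6  -58.97 188.28] rot [1.7986e+02 6.0000e-02 9.9480e+01] cmd [485.76 -58.8  186.99] 99.47 F [-0.27  0.14 -0.03] M [ 0.   -0.06 -0.01] gap 51.19
```

View pics/s5.png

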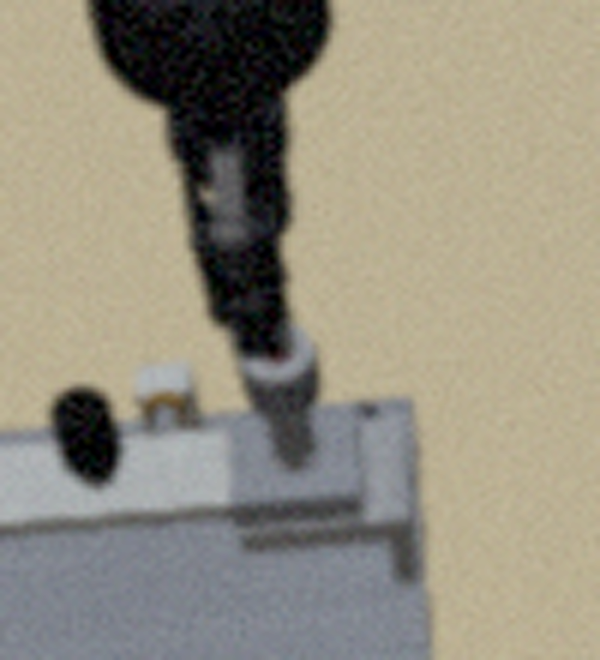

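>>> jog_arm([
  [[0, 0, 0], [-0.0005, 0, 0], -1],
  [[0, 0, 0], [-0.0005, 0, 0], -1],
  [[0, 0, 0], [-0.0005, 0, 0], -1],
  [[0, 0, 0], [-0.0005, 0, 0], -1],
  [[0, 0, 0], [-0.0005, 0, 0.01], -1],
  [[0, 0, 0], [-0.0005, 0, 0.015], -1],
  [[0, 0, 0], [-0.0005, 0, 0.015], -1],
  [[0, 0, 0], [-0.0005, 0, 0.015], -1],
])

```text
time: 21.12
tool_pos: [485.9, -59.3, 172.0]
tcp_rot: [-180.0, 0.0, 99.5]
ft_force: [0.0, 0.1, -0.3]
finger_gap: -0.0
```

```bash
python3 - <<'E'
from h import *
done(0,[-.0005,0,.015])
s,_=snapshot("scene")
st()
crop(s,210,310,90,200,6,"pics/s6.png")
E
```

```text
t 21.18 pos [485.99 -59.31 172.2 ] rot [1.7998e+02 1.0000e-02 9.9470e+01] cmd [485.84 -59.3  171.99] 99.47 F [-0.8  -0.07 -0.14] M [-0.02 -0.02  0.02] gap 0.29
```

View pics/s6.png

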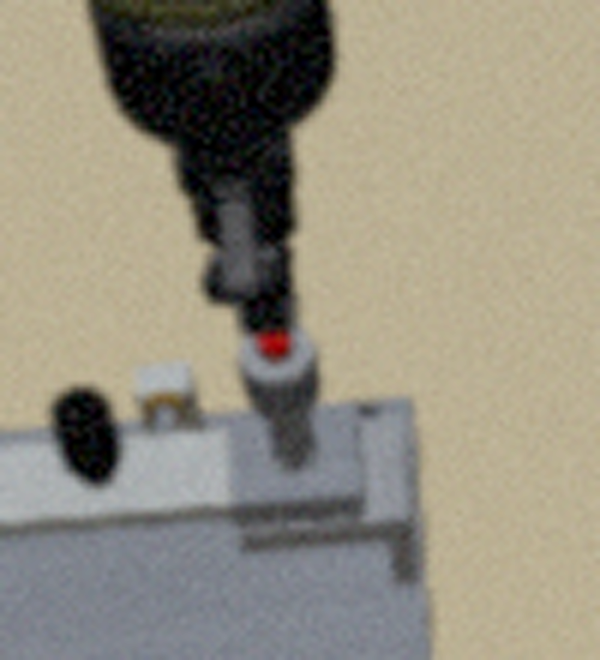

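The pin stands upright, with the shut fingertips centred just above the red button at crop (273,345). I'll creep down from here.

>>> jog_arm([
  [[0, 0, 0], [0, 0, 0.004], -1],
  [[0, 0, 0], [0, 0, 0.006], -1],
  [[0, 0, 0], [0, 0, 0.007], -1],
  [[0, 0, 0], [0, 0, 0.008], -1],
  [[0, 0, 0], [0, 0, 0.008], -1],
])

```text
time: 21.8
tool_pos: [485.9, -59.3, 164.1]
tcp_rot: [180.0, 0.0, 99.5]
ft_force: [-0.4, 0.0, -1.1]
finger_gap: 0.2
```

```bash
python3 - <<'E'
from h import *
done(0,[0,0,.008])
st()
E
```

```text
t 21.80 pos [485.93 -59.32 164.09] rot [1.7999e+02 1.0000e-02 9.9470e+01] cmd [485.84 -59.3  163.99] 99.47 F [-0.37  0.04 -1.15] M [0.01 0.03 0.02] gap 0.23
```

>>> jog_arm([
  [[0, 0, 0], [0, 0, 0.0005], -1],
  [[0, 0, 0], [0, 0, 0.001], -1],
  [[0, 0, 0], [0, 0, 0.0015], -1],
  [[0, 0, 0], [0, 0, 0.002], -1],
])

```text
time: 22.3
tool_pos: [486.1, -59.4, 162.3]
tcp_rot: [180.0, 0.0, 99.5]
ft_force: [0.4, 0.2, 4.1]
finger_gap: 0.2
```

```bash
python3 - <<'E'
from h import *
done(0,[0,0,.002])
st()
E
```

```text
t 22.30 pos [486.11 -59.35 162.33] rot [1.7996e+02 2.0000e-02 9.9480e+01] cmd [485.84 -59.3  161.99] 99.47 F [0.4  0.15 4.14] M [-0.04  0.01  0.05] gap 0.23
```

>>> jog_arm([
  [[0, 0, 0], [0, 0, 0.0005], -1],
  [[0, 0, 0], [0, 0, 0.001], -1],
  [[0, 0, 0], [0, 0, 0.0015], -1],
  [[0, 0, 0], [0, 0, 0.002], -1],
])

```text
time: 22.8
tool_pos: [485.9, -59.3, 160.0]
tcp_rot: [180.0, 0.0, 99.5]
ft_force: [-0.5, 0.1, 4.8]
finger_gap: 0.0
```

```bash
python3 - <<'E'
from h import *
done(0,[0,0,.002])
st()
E
```

```text
t 22.80 pos [485.87 -59.32 160.01] rot [180.     0.    99.48] cmd [485.84 -59.3  159.99] 99.47 F [-0.5   0.07  4.84] M [-0.06  0.01  0.02] gap 0.02
```

>>> jog_arm([
  [[0, 0, 0], [0, 0, 0.0005], -1],
  [[0, 0, 0], [0, 0, 0.001], -1],
  [[0, 0, 0], [0, 0, 0.0015], -1],
])

```text
time: 23.18
tool_pos: [485.8, -59.3, 158.4]
tcp_rot: [-180.0, -0.0, 99.5]
ft_force: [1.4, -0.3, -0.7]
finger_gap: 0.2
```

```bash
python3 - <<'E'
from h import *
done(0,[0,0,.0015])
st()
E
```

```text
t 23.18 pos [485.79 -59.29 158.37] rot [-179.99   -0.     99.47] cmd [485.84 -59.3  158.49] 99.47 F [ 1.42 -0.28 -0.65] M [-0.04 -0.02  0.06] gap 0.2
```

```bash
python3 - <<'E'
from h import *
s,_=snapshot("scene")
st()
crop(s,210,310,90,200,6,"pics/s7.png")
E
```

```text
t 23.23 pos [485.54 -59.17 157.98] rot [-1.7996e+02 -2.0000e-02  9.9470e+01] cmd [485.84 -59.3  158.49] 99.47 F [0.33 0.48 0.1 ] M [ 0.01 -0.01  0.03] gap -0.23
```

View pics/s7.png

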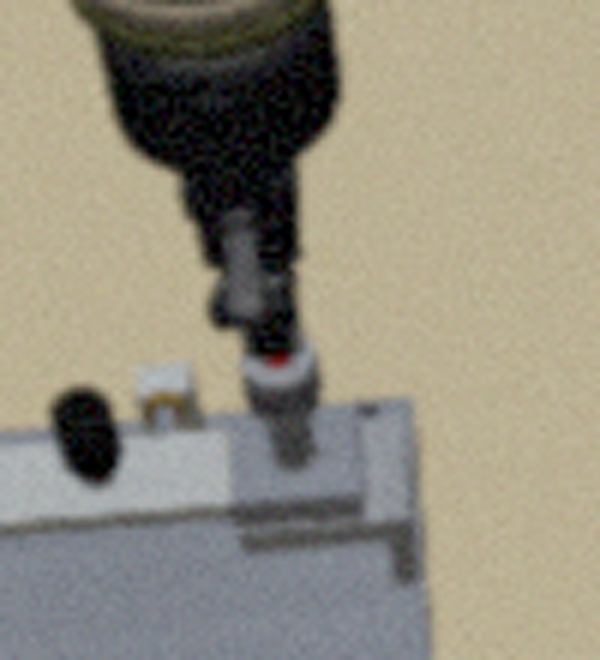

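>>> jog_arm([
  [[0, 0, 0], [0, 0, 0.001], -1],
  [[0, 0, 0], [0, 0, 0.002], -1],
  [[0, 0, 0], [0, 0, 0.003], -1],
  [[0, 0, 0], [0, 0, 0.003], -1],
])

```text
time: 23.72
tool_pos: [485.8, -59.3, 155.4]
tcp_rot: [-180.0, -0.0, 99.5]
ft_force: [-0.5, -0.7, 0.0]
finger_gap: -0.0
```

```bash
python3 - <<'E'
from h import *
done(0,[0,0,.003])
st()
E
```

```text
t 23.73 pos [485.81 -59.28 155.39] rot [-179.99   -0.     99.48] cmd [485.84 -59.3  155.49] 99.47 F [-0.5  -0.72  0.03] M [-0.01 -0.01  0.03] gap -0.04
```

>>> jog_arm([
  [[0, 0, 0], [0, 0, 0.001], -1],
  [[0, 0, 0], [0, 0, 0.002], -1],
  [[0, 0, 0], [0, 0, 0.003], -1],
  [[0, 0, 0], [0, 0, 0.003], -1],
])

```text
time: 24.22
tool_pos: [485.8, -59.3, 152.4]
tcp_rot: [-180.0, -0.0, 99.5]
ft_force: [0.4, 0.7, 1.1]
finger_gap: -0.0
```

```bash
python3 - <<'E'
from h import *
done(0,[0,0,.003])
s,_=snapshot("scene")
st()
crop(s,210,310,90,200,6,"pics/s8.png")
E
```

```text
t 24.27 pos [485.78 -59.28 152.39] rot [-179.99   -0.     99.47] cmd [485.84 -59.3  152.49] 99.47 F [0.25 0.41 1.22] M [-0.04  0.05  0.02] gap 0.12
```

View pics/s8.png

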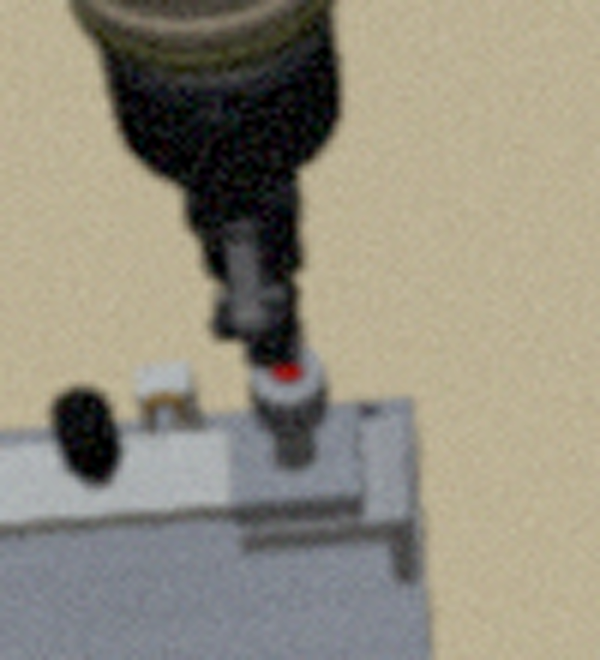

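>>> jog_arm([
  [[0, 0, 0], [0, 0, 0.0005], -1],
  [[0, 0, 0], [0, 0, 0.001], -1],
  [[0, 0, 0], [0, 0, 0.0015], -1],
  [[0, 0, 0], [0, 0, 0.0015], -1],
])

```text
time: 24.78
tool_pos: [485.8, -59.3, 150.9]
tcp_rot: [-180.0, -0.0, 99.5]
ft_force: [-0.5, 0.4, 1.3]
finger_gap: -0.2
```

```bash
python3 - <<'E'
from h import *
done(0,[0,0,.0015])
s,_=snapshot("scene")
st()
crop(s,240,280,140,180,15,"pics/s9.png")
E
```

```text
t 24.82 pos [485.83 -59.29 150.95] rot [-179.99    0.     99.48] cmd [485.84 -59.3  150.99] 99.47 F [ 0.19 -0.39  0.58] M [-0.05 -0.04 -0.02] gap 0.12
```

View pics/s9.png

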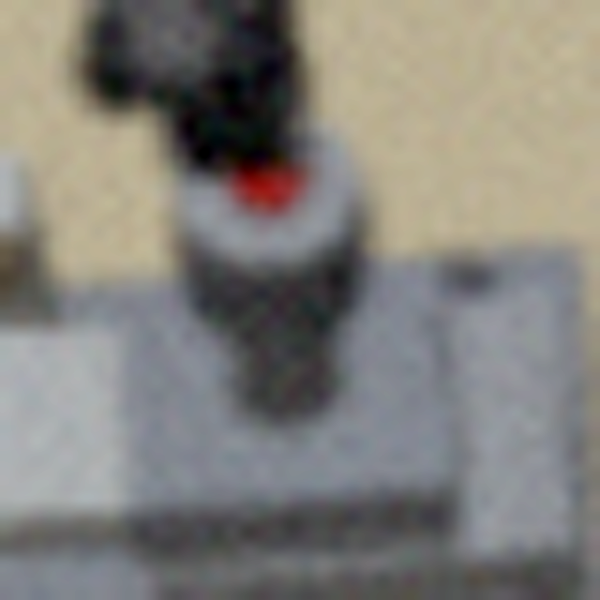

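```bash
python3 - <<'E'
from h import *
s,_=snapshot("scene")
i=s.astype(int)
for z in (147,142,138,135,132,130,125,104.5): print(z,proj("scene",(486,-59.3,z)).round(2))
m=(i[...,2]-i[...,1]>35)&(i[...,2]-i[...,0]>20); ys,xs=np.nonzero(m[130:190,230:290]); print(xs.mean()+230,ys.mean()+130,len(xs),ys.min()+130,ys.max()+130,xs.min()+230,xs.max()+230)
for z in (76.5,):print(proj("scene",(486,-59.3,z)))
E
```

```text
147 [255.65 145.42]
142 [255.91 146.86]
138 [256.12 148.  ]
135 [256.28 148.86]
132 [256.43 149.71]
130 [256.54 150.27]
125 [256.79 151.67]
104.5 [257.82 157.3 ]
257.3636363636364 151.9090909090909 11 151 153 256 259
[259.18169718 164.70903141]
```

>>> jog_arm([
  [[0, 0, 0], [0, 0, 0.0007], -1],
  [[0, 0, 0], [0, 0, 0.0014], -1],
  [[0, 0, 0], [0, 0, 0.002], -1],
  [[0, 0, 0], [0, 0, 0.002], -1],
])

```text
time: 25.38
tool_pos: [485.9, -59.3, 149.0]
tcp_rot: [180.0, 0.0, 99.5]
ft_force: [0.0, 0.2, 1.9]
finger_gap: 0.2
```

```bash
python3 - <<'E'
from h import *
done(0,[0,0,.002])
st()
E
```

```text
t 25.38 pos [485.9  -59.32 149.05] rot [180.     0.    99.47] cmd [485.84 -59.3  148.99] 99.47 F [0.   0.2  1.89] M [-0.04 -0.02  0.01] gap 0.23
```

>>> jog_arm([
  [[0, 0, 0], [0, 0, 0.0007], -1],
  [[0, 0, 0], [0, 0, 0.0014], -1],
  [[0, 0, 0], [0, 0, 0.002], -1],
  [[0, 0, 0], [0, 0, 0.002], -1],
])

```text
time: 25.88
tool_pos: [485.9, -59.3, 147.0]
tcp_rot: [180.0, 0.0, 99.5]
ft_force: [0.3, -0.6, 1.7]
finger_gap: 0.3
```

```bash
python3 - <<'E'
from h import *
done(0,[0,0,.002])
s,_=snapshot("scene")
st()
crop(s,240,280,140,180,15,"pics/s10.png")
E
```

```text
t 25.93 pos [485.85 -59.33 147.01] rot [180.     0.    99.47] cmd [485.84 -59.3  146.99] 99.47 F [-0.32  0.04  1.68] M [-0.06  0.02  0.01] gap 0.36
```

View pics/s10.png

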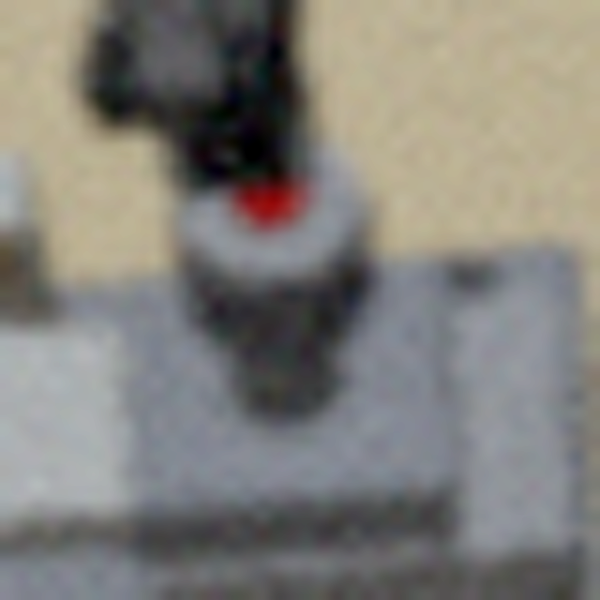

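>>> jog_arm([
  [[0, 0, 0], [0, 0, 0.0007], -1],
  [[0, 0, 0], [0, 0, 0.0014], -1],
  [[0, 0, 0], [0, 0, 0.0021], -1],
  [[0, 0, 0], [0, 0, 0.0028], -1],
  [[0, 0, 0], [0, 0, 0.003], -1],
])

```text
time: 26.55
tool_pos: [485.8, -59.3, 144.0]
tcp_rot: [-180.0, 0.0, 99.5]
ft_force: [0.3, -0.4, 3.1]
finger_gap: -0.1
```

```bash
python3 - <<'E'
from h import *
done(0,[0,0,.003])
st()
E
```

```text
t 26.55 pos [485.84 -59.31 143.97] rot [-180.      0.     99.47] cmd [485.84 -59.3  143.99] 99.47 F [ 0.28 -0.37  3.11] M [-0.05  0.02 -0.04] gap -0.15
```

>>> jog_arm([
  [[0, 0, 0], [0, 0, 0.0007], -1],
  [[0, 0, 0], [0, 0, 0.0014], -1],
  [[0, 0, 0], [0, 0, 0.0021], -1],
  [[0, 0, 0], [0, 0, 0.0028], -1],
  [[0, 0, 0], [0, 0, 0.003], -1],
])

```text
time: 27.18
tool_pos: [485.9, -59.3, 141.0]
tcp_rot: [180.0, 0.0, 99.5]
ft_force: [-1.6, -0.8, 4.6]
finger_gap: 0.2
```

```bash
python3 - <<'E'
from h import *
done(0,[0,0,.003])
s,_=snapshot("scene")
st()
crop(s,240,280,140,180,15,"pics/s11.png")
E
```

```text
t 27.23 pos [485.87 -59.34 141.03] rot [180.     0.    99.47] cmd [485.84 -59.3  140.99] 99.47 F [-0.26 -1.14  4.64] M [-0.17  0.03  0.02] gap -0.11
```

View pics/s11.png

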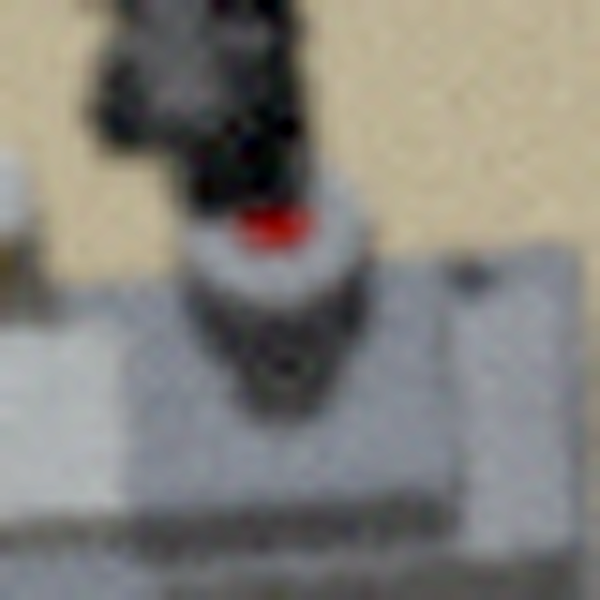

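>>> jog_arm([
  [[0, 0, 0], [-0.001, 0, 0], -1],
  [[0, 0, 0], [-0.002, 0, 0], -1],
  [[0, 0, 0], [-0.002, 0, 0.0005], -1],
  [[0, 0, 0], [-0.002, 0, 0.001], -1],
])

```text
time: 27.72
tool_pos: [486.0, -61.2, 139.7]
tcp_rot: [-180.0, -0.0, 99.5]
ft_force: [0.4, -0.1, 1.4]
finger_gap: 0.3
```

```bash
python3 - <<'E'
from h import *
done(0,[-.002,0,.001])
s,_=snapshot("scene")
st()
crop(s,240,280,140,180,15,"pics/s12.png")
E
```

```text
t 27.77 pos [486.01 -61.19 139.7 ] rot [-1.7998e+02 -1.0000e-02  9.9470e+01] cmd [486.17 -61.27 139.99] 99.47 F [ 0.09 -0.37  1.31] M [-0.07  0.04 -0.  ] gap -0.14
```

View pics/s12.png

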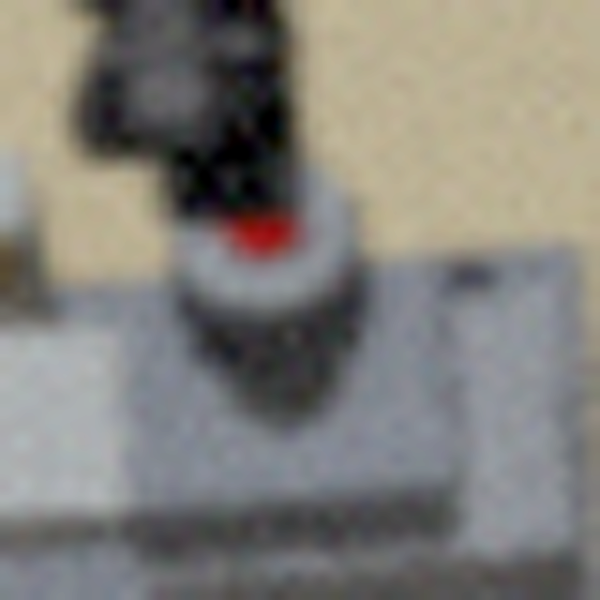

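>>> jog_arm([
  [[0, 0, 0], [0, 0, 0.0007], -1],
  [[0, 0, 0], [0, 0, 0.0014], -1],
  [[0, 0, 0], [0, 0, 0.0021], -1],
  [[0, 0, 0], [0, 0, 0.0028], -1],
  [[0, 0, 0], [0, 0, 0.003], -1],
])

```text
time: 28.4
tool_pos: [486.2, -61.3, 136.9]
tcp_rot: [-180.0, 0.0, 99.5]
ft_force: [-0.7, -0.3, 1.9]
finger_gap: -0.2
```

```bash
python3 - <<'E'
from h import *
done(0,[0,0,.003])
st()
E
```

```text
t 28.40 pos [486.15 -61.3  136.95] rot [-180.      0.     99.47] cmd [486.17 -61.27 136.99] 99.47 F [-0.69 -0.3   1.88] M [-0.02  0.02  0.01] gap -0.15
```

>>> jog_arm([
  [[0, 0, 0], [0, 0, 0.0007], -1],
  [[0, 0, 0], [0, 0, 0.0014], -1],
  [[0, 0, 0], [0, 0, 0.0021], -1],
  [[0, 0, 0], [0, 0, 0.0028], -1],
  [[0, 0, 0], [0, 0, 0.0035], -1],
  [[0, 0, 0], [0, 0, 0.004], -1],
])

```text
time: 29.15
tool_pos: [486.2, -61.3, 132.9]
tcp_rot: [-180.0, 0.0, 99.5]
ft_force: [-1.1, -0.3, 2.6]
finger_gap: -0.1
```

```bash
python3 - <<'E'
from h import *
done(0,[0,0,.004])
s,_=snapshot("scene")
st()
crop(s,240,280,140,180,15,"pics/s13.png")
E
```

```text
t 29.20 pos [486.14 -61.28 132.9 ] rot [-179.99   -0.     99.47] cmd [486.17 -61.27 132.99] 99.47 F [-0.6  -1.41  1.67] M [-0.14  0.14 -0.02] gap 0.33
```

View pics/s13.png

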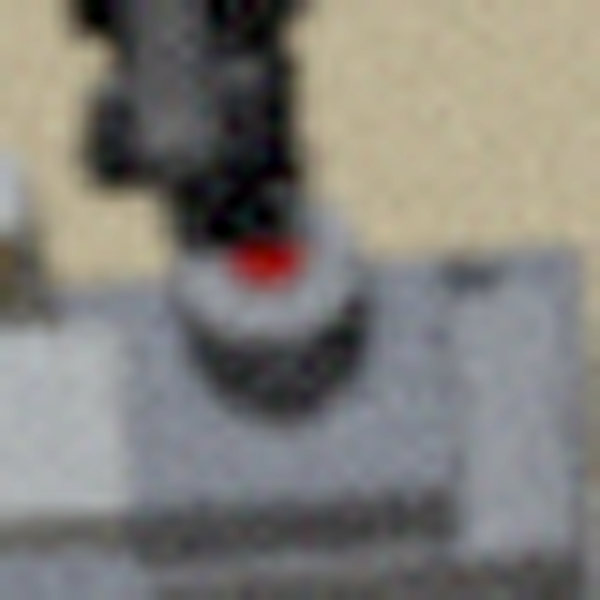

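The pin is going down upright, with the head nearing the arm. The force stays around 2 N.

>>> jog_arm([
  [[0, 0, 0], [0, 0, 0.0007], -1],
  [[0, 0, 0], [0, 0, 0.0014], -1],
  [[0, 0, 0], [0, 0, 0.0021], -1],
  [[0, 0, 0], [0, 0, 0.0028], -1],
  [[0, 0, 0], [0, 0, 0.0035], -1],
  [[0, 0, 0], [0, 0, 0.004], -1],
])

```text
time: 29.95
tool_pos: [486.2, -61.3, 129.0]
tcp_rot: [180.0, 0.0, 99.5]
ft_force: [-0.9, -0.5, 4.0]
finger_gap: -0.2
```

```bash
python3 - <<'E'
from h import *
done(0,[0,0,.004])
st()
E
```

```text
t 29.95 pos [486.2  -61.3  129.01] rot [180.     0.    99.47] cmd [486.17 -61.27 128.99] 99.47 F [-0.87 -0.49  3.99] M [-0.13  0.2  -0.03] gap -0.25
```

>>> jog_arm([
  [[0, 0, 0], [0, 0, 0.0007], -1],
  [[0, 0, 0], [0, 0, 0.0014], -1],
  [[0, 0, 0], [0, 0, 0.0021], -1],
  [[0, 0, 0], [0, 0, 0.0028], -1],
  [[0, 0, 0], [0, 0, 0.003], -1],
])

```text
time: 30.58
tool_pos: [486.3, -61.3, 126.2]
tcp_rot: [180.0, 0.0, 99.5]
ft_force: [-2.5, -1.2, 6.4]
finger_gap: 0.4
```

```bash
python3 - <<'E'
from h import *
done(0,[0,0,.003])
s,_=snapshot("scene")
st()
crop(s,240,280,140,180,15,"pics/s14.png")
E
```

```text
t 30.62 pos [486.33 -61.36 126.23] rot [1.7998e+02 1.0000e-02 9.9480e+01] cmd [486.17 -61.27 125.99] 99.47 F [-1.16 -1.69  5.46] M [-0.18  0.29 -0.  ] gap 0.37
```

View pics/s14.png

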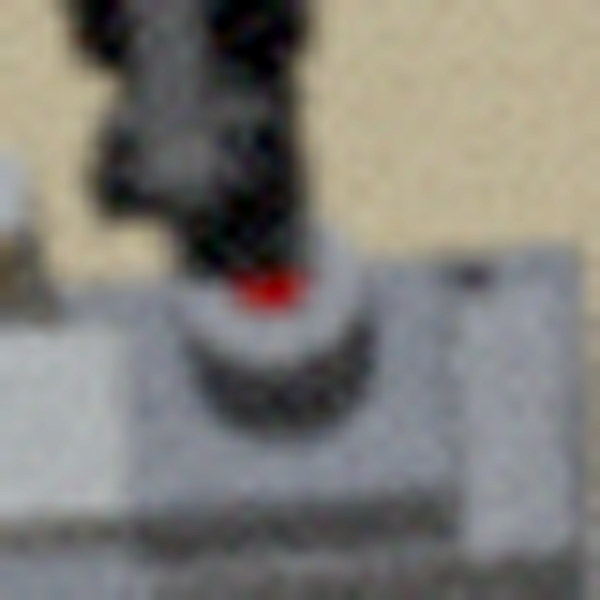

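>>> jog_arm([
  [[0, 0, 0], [0, 0, 0.0005], -1],
  [[0, 0, 0], [0, 0, 0.001], -1],
  [[0, 0, 0], [0, 0, 0.0015], -1],
  [[0, 0, 0], [0, 0, 0.0015], -1],
])

```text
time: 31.12
tool_pos: [486.5, -61.4, 125.0]
tcp_rot: [180.0, 0.0, 99.5]
ft_force: [-2.1, -1.3, 7.6]
finger_gap: 0.0
```

```bash
python3 - <<'E'
from h import *
done(0,[0,0,.0015])
st()
E
```

```text
t 31.12 pos [486.5  -61.42 125.01] rot [1.7996e+02 3.0000e-02 9.9470e+01] cmd [486.17 -61.27 124.49] 99.47 F [-2.05 -1.27  7.56] M [-0.27  0.35  0.07] gap 0.04
```

>>> jog_arm([
  [[0, 0, 0], [0, 0, 0.0005], -1],
  [[0, 0, 0], [0, 0, 0.001], -1],
  [[0, 0, 0], [0, 0, 0.001], -1],
])

```text
time: 31.5
tool_pos: [486.7, -61.5, 124.3]
tcp_rot: [179.9, 0.0, 99.5]
ft_force: [-2.0, -1.5, 8.8]
finger_gap: 0.3
```

```bash
python3 - <<'E'
from h import *
done(0,[0,0,.001])
s,d=snapshot("scene")
st()
crop(s,240,280,140,180,15,"pics/s15.png")
E
```

```text
t 31.55 pos [486.67 -61.53 124.28] rot [1.7994e+02 4.0000e-02 9.9470e+01] cmd [486.17 -61.27 123.49] 99.47 F [-2.59 -1.44  8.39] M [-0.26  0.44  0.01] gap -0.23
```

View pics/s15.png

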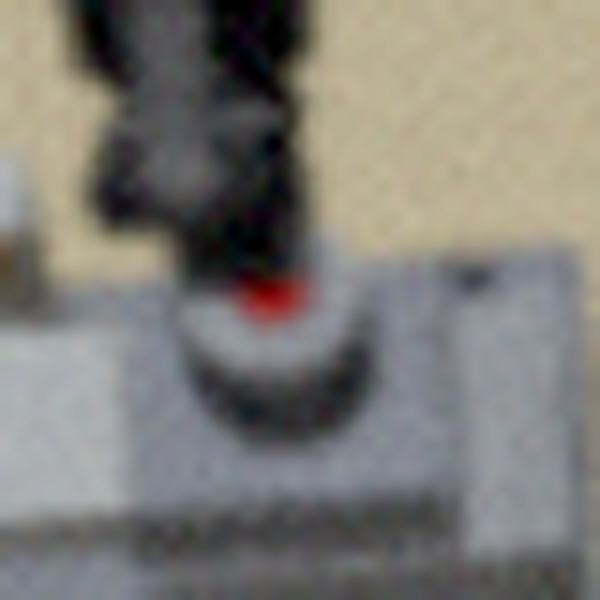

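>>> jog_arm([
  [[0, 0, 0], [-0.0004, -0.0006, 0], -1],
  [[0, 0, 0], [-0.0008, -0.0012, 0], -1],
  [[0, 0, 0], [-0.0008, -0.0012, 0.0003], -1],
  [[0, 0, 0], [-0.0008, -0.0012, 0.0003], -1],
])

```text
time: 32.05
tool_pos: [485.0, -62.2, 123.0]
tcp_rot: [-180.0, -0.0, 99.5]
ft_force: [-0.3, -0.9, 3.0]
finger_gap: 0.1
```

```bash
python3 - <<'E'
from h import *
done(0,[-.0008,-.0012,.0003])
st()
E
```

```text
t 32.05 pos [484.99 -62.18 123.01] rot [-1.7998e+02 -1.0000e-02  9.9480e+01] cmd [485.12 -62.26 123.19] 99.47 F [-0.28 -0.93  2.98] M [-0.02  0.23  0.03] gap 0.06
```

Straightening it dropped the force to 3 N and the pin slid on.

>>> jog_arm([
  [[0, 0, 0], [0, 0, 0.0004], -1],
  [[0, 0, 0], [0, 0, 0.0008], -1],
  [[0, 0, 0], [0, 0, 0.0012], -1],
  [[0, 0, 0], [0, 0, 0.0012], -1],
])

```text
time: 32.55
tool_pos: [485.2, -62.3, 122.3]
tcp_rot: [180.0, 0.0, 99.5]
ft_force: [-2.9, -0.3, 7.2]
finger_gap: -0.2
```

```bash
python3 - <<'E'
from h import *
done(0,[0,0,.0012])
st()
E
```

```text
t 32.55 pos [485.19 -62.34 122.33] rot [1.800e+02 1.000e-02 9.947e+01] cmd [485.12 -62.26 121.99] 99.47 F [-2.88 -0.26  7.18] M [-0.02  0.5   0.02] gap -0.15
```

>>> jog_arm([
  [[0, 0, 0], [0, -0.0005, 0.0002], -1],
  [[0, 0, 0], [0, -0.0008, 0.0005], -1],
  [[0, 0, 0], [0, -0.0008, 0.0007], -1],
])

```text
time: 32.92
tool_pos: [484.8, -62.5, 122.1]
tcp_rot: [179.9, 0.0, 99.5]
ft_force: [-3.4, -0.1, 8.4]
finger_gap: 0.4
```

```bash
python3 - <<'E'
from h import *
done(0,[0,-.0008,.0007])
s,d=snapshot("scene")
st()
crop(s,240,280,140,180,15,"pics/s16.png")
E
```

```text
t 32.98 pos [484.77 -62.47 122.06] rot [1.7995e+02 2.0000e-02 9.9480e+01] cmd [484.33 -62.39 121.29] 99.47 F [-3.44 -0.92  8.88] M [-0.04  0.54  0.01] gap -0.27
```

View pics/s16.png

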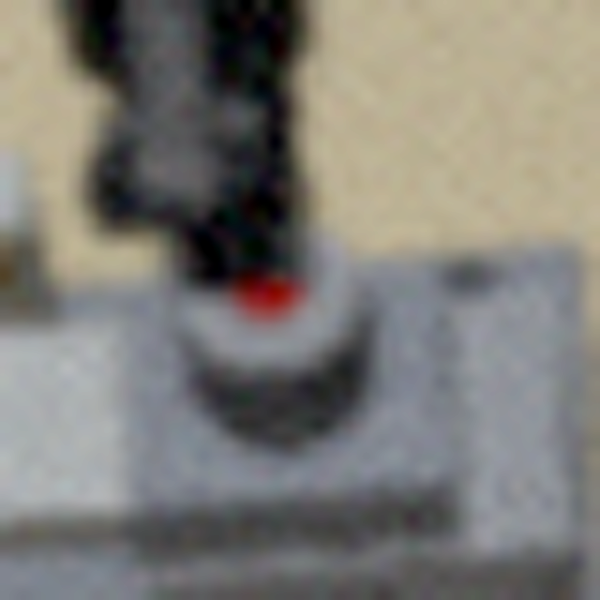

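>>> jog_arm([
  [[0, 0, 0], [0, -0.0003, 0.0003], -1],
  [[0, 0, 0], [0, -0.0003, 0.0006], -1],
  [[0, 0, 0], [0, -0.0003, 0.0006], -1],
])

```text
time: 33.35
tool_pos: [484.7, -62.6, 122.0]
tcp_rot: [179.9, 0.0, 99.5]
ft_force: [-4.6, -0.3, 11.8]
finger_gap: 0.2
```

```bash
python3 - <<'E'
from h import *
done(0,[0,-.0003,.0006])
st()
E
```

```text
t 33.35 pos [484.75 -62.56 121.98] rot [1.7991e+02 3.0000e-02 9.9480e+01] cmd [484.03 -62.44 120.69] 99.47 F [-4.6  -0.27 11.81] M [0.03 0.65 0.01] gap 0.17
```

It has hit a hard stop: 0.08 mm of travel for 3 N more, at the expected height. I'll lift off and look.

>>> jog_arm([
  [[0, 0, 0], [0, 0, -0.001], -1],
  [[0, 0, 0], [0, 0, -0.003], -1],
  [[0, 0, 0], [0, 0, -0.008], -1],
  [[0, 0, 0], [0, 0, -0.03], -1],
  [[0, 0, 0], [0, 0, -0.08], -1],
  [[0, 0, 0], [0, 0, -0.13], -1],
  [[0, 0, 0], [0.05, -0.05, -0.13], -1],
  [[0, 0, 0], [0.11, -0.05, -0.13], -1],
  [[0, 0, 0], [0.17, -0.05, -0.13], -1],
  [[0, 0, 0], [0.2, -0.05, -0.13], -1],
  [[0, 0, 0], [0.2, -0.05, -0.13], -1],
])

```text
time: 34.72
tool_pos: [401.1, 128.4, 250.5]
tcp_rot: [-180.0, -0.0, 99.7]
ft_force: [-0.2, 0.6, -0.4]
finger_gap: -0.3
```

```bash
python3 - <<'E'
from h import *
done(0,[.2,-.05,-.13])
s,d=snapshot("scene");t,dt=snapshot("top")
st()
crop(s,215,285,125,185,10,"pics/s17.png");crop(t,345,475,185,275,6,"pics/t17.png");cv2.imwrite("pics/s17full.png",s)
i=s.astype(int)
for nm,i,b,n in(("scene",s.astype(int),(130,190,230,290),0),("top",t.astype(int),(215,260,350,400),0)):
    m=(i[...,2]-i[...,1]>35)&(i[...,2]-i[...,0]>20); a=m[b[0]:b[1],b[2]:b[3]];ys,xs=np.nonzero(a);u,v=xs.mean()+b[2],ys.mean()+b[0];print(nm,u,v,len(xs))
    if nm=="scene": A=(u,v)
    else: B=(u,v)
print(tri(A,B))
for z in(104.5,109.5,114,120): print(z,proj("scene",(486,-59.3,z)),proj("top",(486,-59.3,z)))
f,cx,cy,o,R=cam("top")
v,u=int(round(B[1])),int(round(B[0]))
for dv in range(-5,6):
    print([round(float((o+R@np.array([(uu-cx)/f,(v+dv-cy)/f,1])*dt[v+dv,uu])[2]),1) for uu in range(u-6,u+7)])
E
```

```text
t 34.83 pos [401.69 126.43 250.49] rot [-1.7998e+02  2.0000e-02  9.9540e+01] cmd [401.79 126.61 250.69] 99.47 F [0.13 0.48 0.47] M [-0.07  0.05 -0.02] gap -0.19
scene 257.2105263157895 156.6315789473684 19
top 376.1111111111111 239.27777777777777 18
(array([485.54548722, -61.84321929, 106.2420755 ]), np.float64(2.550722429247357))
104.5 [257.82418304 157.30330297] [374.56406505 239.18856647]
109.5 [257.57548188 155.9465486 ] [374.78105967 239.0420825 ]
114 [257.3499735  154.71631922] [374.97779838 238.90927244]
120 [257.04679344 153.06236282] [375.24226976 238.7307389 ]
[81.0, 79.3, 79.7, 75.3, 94.4, 103.0, 101.9, 105.4, 76.2, 79.8, 79.5, 79.0, 78.2]
[75.9, 79.9, 72.7, 103.8, 103.3, 106.5, 101.4, 103.0, 104.2, 99.9, 73.1, 82.8, 75.0]
[79.4, 75.3, 100.3, 106.4, 104.1, 102.7, 101.7, 100.6, 101.6, 104.1, 102.4, 78.4, 80.1]
[81.8, 97.2, 107.5, 101.8, 105.8, 104.9, 107.9, 113.6, 106.0, 102.7, 104.3, 76.2, 73.2]
[78.9, 101.6, 100.0, 95.8, 103.5, 110.1, 108.5, 110.8, 108.4, 103.6, 104.7, 108.5, 76.3]
[88.2, 101.1, 102.0, 102.6, 110.0, 112.7, 108.2, 109.6, 113.4, 107.3, 103.5, 105.1, 77.3]
[87.2, 100.9, 105.2, 105.5, 107.5, 103.6, 109.0, 108.4, 109.3, 99.3, 105.3, 106.9, 76.4]
[80.4, 98.4, 102.5, 101.9, 104.7, 104.5, 111.8, 106.9, 103.9, 104.0, 102.9, 100.9, 73.4]
[74.3, 93.1, 100.1, 101.0, 103.5, 102.6, 99.8, 102.7, 105.8, 101.3, 102.6, 78.2, 80.5]
[76.1, 79.3, 98.5, 104.5, 97.1, 102.9, 97.6, 100.9, 99.2, 107.8, 74.9, 77.0, 76.4]
[84.8, 76.4, 77.7, 94.6, 94.7, 103.4, 98.1, 103.1, 98.1, 77.5, 73.4, 76.1, 81.1]
```

View pics/s17.png

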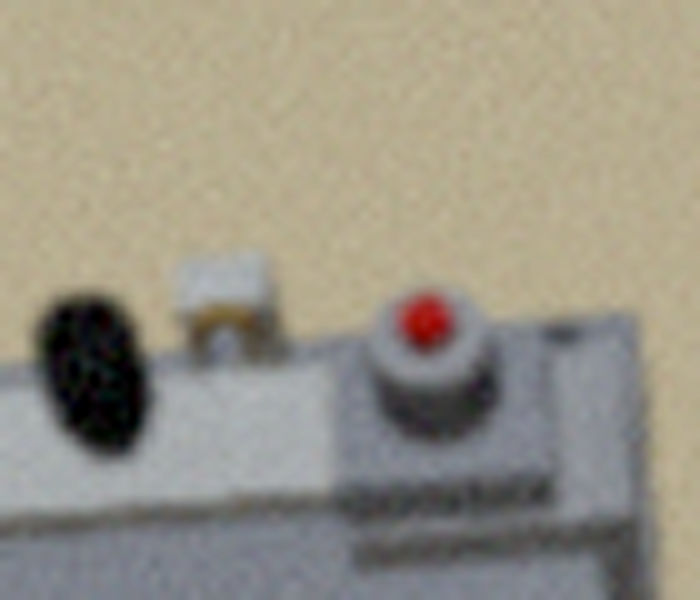

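View pics/t17.png

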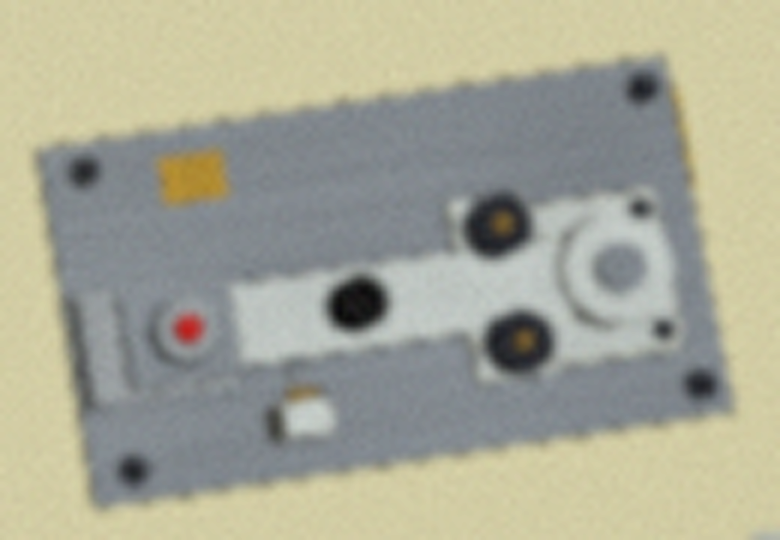

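View pics/s17full.png

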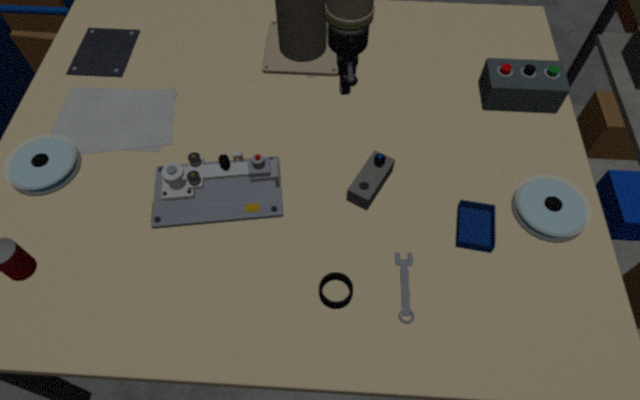

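```bash
python3 - <<'E'
from h import *
f,cx,cy,o,R=cam("top")
D=np.mean([snapshot("top")[1] for _ in range(4)],0)
V,U=np.mgrid[0:400,0:640]
Z=(np.stack([(U-cx)/f,(V-cy)/f,np.ones_like(U)],-1)@R.T*D[...,None]+o)[...,2]
r=np.hypot(U-376,V-239)
print("button",Z[r<1.6].mean(),"head",Z[(r>3.0)&(r<4.3)&(V>=238)].mean())
h=np.hypot(U-376,V-239); m=(h>6.5)&(h<8)&(Z>70)&(Z<85);print("arm",np.median(Z[m]),m.sum(),"white arm",Z[233:238,388:394].mean())
st()
E
```

```text
button 110.87924800421676 head 102.69380137004038
arm 77.11024668463028 54 white arm 73.23974967394524
t 35.02 pos [402.04 125.65 250.61] rot [-1.7999e+02  1.0000e-02  9.9370e+01] cmd [401.79 126.61 250.69] 99.47 F [-0.71  0.23 -0.04] M [0.01 0.02 0.03] gap 0.04
```

```bash
python3 -c "
from bench import *
print(hand_in())"
```

```text
the job is handed in; nothing more can be done
None
```

I swung the arm by its knob to the stop, and the long red-button pin is now seated through both holes with its button out. I handed the job in at about 35 s.

- **Arm:** I pushed the knob until it met the hard stop at about 13 N, and it stayed there after I let go. The pictures show the two holes in line.
- **Pin:** I took it from the rack and stood it on its balls in the arm's hole, with about 4 N of contact. I then pressed the button with the shut fingertips and pushed the pin down. It leaned or bound twice on the way, and small sideways shifts straightened it.
- **Button during the push:** When the balls drew in, the pin dropped a few millimetres ahead of the fingers. The button was not pressed for that part (about 1–2 s, force near 0 to 1 N), until the fingers caught up.
- **Press force:** The highest reading on the pin was about 12 N upward (12.7 N in all), when I confirmed it was seated. Readings come only at the end of each move, so brief peaks between them are not seen.

My last check, from the top camera's depth, with the robot well clear:

| | Measured | Should be |
|---|---|---|
| Head top above the arm | 25.6 mm | 26 mm |
| Button above the head | about 8 mm | 7 mm |

Both differences are within the depth noise, so the head is seated and the button is out. I did not see the locked balls under the bracket directly. The blue pin, spanner, tray and tape core look unmoved in the last picture.

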